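# Open the counterweighted hold-down of the drilling jig

### The job

Open the drilling jig on the bench: draw its locking bolt fully back, then lift the hold-down arm by its cross handle up over its balance point and keep hold of it until it just meets its stop, so that it stays open by itself when you let go. Do not let the arm drop or swing freely, and do not press it hard against the stop. Leave the aluminium block in the jig and everything else on the bench where it is.

Things in the scene. Friction and masses are not known exactly. Their poses are not given: they have to be found in the camera images.
- fixture: the drilling jig, fixed to the bench: dark steel base plate 310 x 180 x 15 mm with grey uprights. Origin on the bench surface; x runs from the arm's handle end to its hinge end (roughly away from the robot), y to the left, z up. The hinge axis is at x = 60 mm, z = 105 mm. The plate spans x -170 to +140 mm, y +-90 mm
- hinge (a point): centre of the hold-down arm's hinge, 105 mm above the bench; the hinge axis is parallel to the fixture's y axis. Two grey cheeks at y = +-22 mm (10 mm thick, top at z = 120 mm) hold it
- gate (a joint): lift angle of the hold-down arm (rad): 0 = level and shut, growing as the handle rises. The arm, a steel bar 24 mm wide, 18 mm high, points from the hinge to -x of the fixture. Lifting takes about 3 N at the handle when shut, then less; balance lies between 0.6 and 0.95 rad; beyond it the arm falls open, fast if not held. The stop is met at an unknown angle between 1.07 and 1.45
- handle (a point): grip point on the arm's cross handle, a round steel bar of 14 mm diameter parallel to the fixture's y axis, reaching 88 mm to the -y side (right seen from the robot) of the arm's middle. The point is on the bar's axis, 200 mm from the hinge axis and 60 mm to -y; 105 mm above the bench when shut; it moves on a circle about the hinge axis. The bar may turn between the fingers
- bolt (a joint): draw of the locking bolt (m): 0 = fully across the arm, 0.040 = fully drawn back against its end. It slides to +y of the fixture (left, away from the arm) and needs about 4 N; it stays where it is left. While it is across the arm (below about 0.03) the arm cannot be lifted
- bolt_knob (a point): grip point on the bolt's upright steel knob, a pin of 14 mm diameter; its top is 18 mm above and its foot 26 mm below this point, on the 12 mm bolt rod along y. The point is 151 mm above the bench, at x = -40 mm and y = 74 mm plus the draw in the fixture. The grey bolt guide beside it (y 30 to 54 mm) has its top at z = 132 mm
- stop_block: grey block 26 x 36 x 60 mm, 48 mm behind the hinge (origin under its middle), carrying the arm's stop: an upright screw with a rubber tip, set at an unknown height, on which the stalk comes to rest. Felt at the handle it resists with about 1.2 N per mm of further travel. Push no more than about 7 N at the handle against it
- block_center (a point): aluminium work block 50 x 40 x 50 mm, loose in the jig under the arm's rubber foot; the point is at its centre. Stays where it is
- wrench: steel wrench lying loose to the left of the jig; stays where it is
- jar: jar with lid, 60 mm diameter, 80 mm tall, to the right of the jig's rear end; stays where it is
- screwdriver: screwdriver lying on the bench; stays where it is
- mug: blue mug, 80 mm diameter, 90 mm tall; stays where it is
- tape: yellow tape measure, 70 x 35 x 60 mm; stays where it is
- bin: blue plastic bin 160 x 110 x 70 mm, empty; stays where it is
- hammer: hammer lying on the bench; stays where it is
- weight: the arm's counterweight, a dark steel cylinder of 52 mm diameter, 44 mm long along y, on a stalk that stands up from the hinge, leaning 15 deg back: its centre is 100 mm from the hinge axis. It swings backwards and down as the arm rises. Its mass varies, so the balance point does too

How it is judged:
By the outcome, as a careful person would: the job done as asked, in the order asked, and still so for the second after the job is handed in, with the robot touching nothing.
It also fails if it takes over 67 s, if anything falls off the work surface, if the arm or the gripper's body presses on something with over 40 N, if the wrist force passes 120 N, or if a joint passes its speed limit or range.

### The arm

A 6-joint arm with a two-finger parallel gripper is mounted at the origin on the work surface. World frame = base frame: x ahead of the robot, y to its left, z up, the work surface at z = 0. Lengths are in m, angles in rad, forces in N, time in s.
With the tool pointing down it reaches from about 0.375 to 0.9 m from the base axis. Payload 3.1 kg.
Tool frame: the origin (TCP) lies on the centre line of the jaws, within the pads' length; the fingertips stand robot.tip_reach ahead of it and the grasp point (between the pads) is the TCP (robot.tip_reach is the distance from the TCP to the fingertips, in m); z points along the fingers, y is the direction in which the jaws open and shut (so a half turn about z gives the same grasp; the last joint's range is limited). The gripper opens to 87 mm and grips with 3 to 60 N. Pads are 19 mm wide; open, the fingers measure 117 mm over their backs; the gripper's body (75 mm by 190 mm) begins 51 mm behind the grasp point.
Start: joints at [-1.365, 0.527, 1.433, -0, 1.181, -0.178], TCP at [0.235, -0.579, 0.242] pointing down, gripper open.
Joint ranges: [-3.08, 3.08], [-0.75, 2.2], [0.22, 2.44], [-1.43, 4.57], [0, 2.65], [-2.85, 2.85]. Speed limits (rad/s): [2.79, 2.79, 3.14, 3.14, 3.14, 3.14].

### API

Orientations are given as a unit quaternion [x, y, z, w].
In Python, from rig import telemetry, viewer, robot gives the robot as it stands. The module is installed in compiled form; this text tells all that it offers.
- The arm moves only by the tool step_arm, never from a script. Its argument "targets" is a list of rows, each an object of numbers: "dx", "dy", "dz": the shift along the tool's x, y, z in m; "rx", "ry", "rz": the turn, a rotation vector about the tool's x, y, z in degrees. In form: [{"dx": .., "dy": .., "dz": .., "rx": .., "ry": .., "rz": ..}, ...]. A call has exactly 5 rows; each row is the pose to reach, as a shift and turn from the pose measured when the call began, along the tool's axes at that moment; what a row does not reach only later rows make up. A row lasts 1/8 s, in which the tool goes at most 62.5 mm and 10.7 degrees, less where a joint would pass 70% of its speed; a pose out of reach is approached as far as the arm can. A call with a gripper value outside its range is refused whole. "gripper" is the opening, from 0 (shut) to 1 (fully open), set as the call begins (left out, the last holds). The fingers move at their own pace and stop on an object; "force" is the grip in N (left out, the last holds). Time passes only in rows, so rows that repeat a pose let the fingers close, or fill a call up. It gives the time, the measured TCP pose, the force and the opening at its end, in the units of the state.
- telemetry.get_obs(): the state, without advancing time (a new reading comes with each control period).
- viewer.camera(name): name is "scene" or "side" or "wrist"; returns a dict with "img" (480x640x3 uint8, blue, green, red), "depth" (480x640 float32, m along the optical axis (not along the pixel's ray), 0 where there is no reading), "K" (3x3 intrinsics, pixels), "R" (3x3) and "t" (3): a world point X has camera coordinates R X + t. Camera axes: x right, y down, z forward; pixel columns grow to the right and rows downward; lengths in m; the calibration is good to about 2 mm. A picture is of the moment at which its call begins.
- robot.hand_in(): hands the job in, once; it reports no verdict.
The state is a dict: "time": time; "q": joint angles; "joint_velocities": joint speeds; "joint_torque": joint torques, N m; "position": TCP position; "tool_rot": TCP orientation; "ft_force": force on the tool from outside, world axes, zero at the start; "moment": the same for the moment, N m; "grip_width": finger opening in m.
Only numpy, scipy, OpenCV 4.12 (cv2) and the standard library are available. Lean on these libraries where they do the work, as an engineer would, in place of code of your own. Each camera call takes 0.05 s, during which the arm holds its last target.

## Working session

There is one attempt and no reset: what is moved stays moved. The work goes in short steps, Python scripts to look and compute and a tool call to move; the robot and the scene stay as the last step left them, time stands still between calls to the robot, and variables do not carry over. Pictures are saved under pics/ and viewed, and the job is handed in when it is done.

Besides the shell and the picture viewer there is one more tool, called after ">>>" as a command line: name --argument value ..., lists and objects as JSON in quotes. step_arm: Moves the arm, as the interface text tells. Its arguments: {"type":"object","properties":{"targets":{"type":"array"},"gripper":{"type":"number"},"force":{"type":"number"}},"required":["targets"]}

```bash
mkdir -p pics; python3 - <<'E'
from rig import telemetry, viewer, robot
import cv2,numpy as np
o=telemetry.get_obs(); print(o, robot.tip_reach)
for n in ["scene","side"]:
    c=viewer.camera(n); cv2.imwrite(f"pics/{n}0.png",c["img"]); np.savez(f"/tmp/{n}0.npz",**c); print(n,c["K"],c["R"],c["t"])
E
```

```text
{'time': 0.0, 'q': array([-1.36451275e+00,  5.28477377e-01,  1.43388678e+00,  1.87380382e-06,
        1.18138395e+00, -1.78486624e-01]), 'joint_velocities': array([ 0.00056184, -0.00224766,  0.00049555, -0.00031239, -0.000148  ,
       -0.00144859]), 'joint_torque': array([-4.20267752e-04, -4.40047002e+01, -1.76592278e+01,  6.33082073e-02,
        5.82564413e-02, -1.65262727e-04]), 'position': array([ 0.23448498, -0.57861049,  0.24056963]), 'tool_rot': array([ 9.81550493e-01,  1.91200074e-01, -1.41119674e-05, -1.07763331e-03]), 'ft_force': array([-0.29810308,  0.16542341, -0.41273522]), 'moment': array([0.01620044, 0.00108687, 0.03231173]), 'grip_width': 0.08725777295312222} 0.019
scene [[496.80733488   0.         327.04173393]
 [  0.         496.80733488 234.6633393 ]
 [  0.           0.           1.        ]] [[ 0.31478922  0.94915182 -0.00430967]
 [ 0.67101551 -0.22575115 -0.70623976]
 [-0.67130166  0.21942481 -0.70795962]] [-0.17209469 -0.24860726  1.68095026]
side [[582.72706611   0.         323.71430132]
 [  0.         582.72706611 237.18637643]
 [  0.           0.           1.        ]] [[-0.95272953 -0.30291469  0.02343358]
 [-0.17511115  0.48445447 -0.8571114 ]
 [ 0.24827913 -0.82069883 -0.51459782]] [0.4892834  0.18613229 1.55484372]
```

View pics/scene0.png

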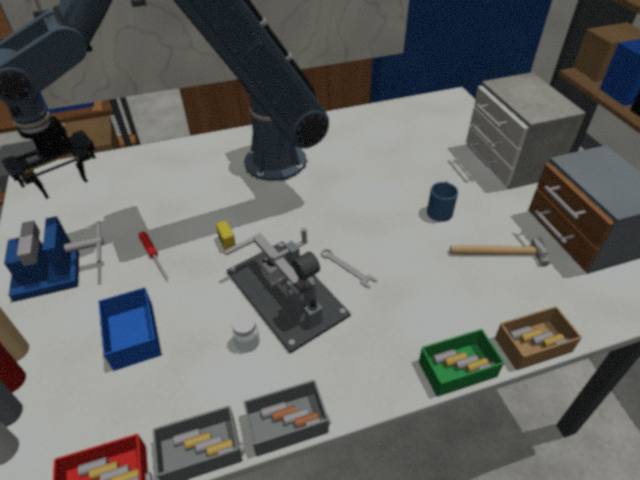

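View pics/side0.png

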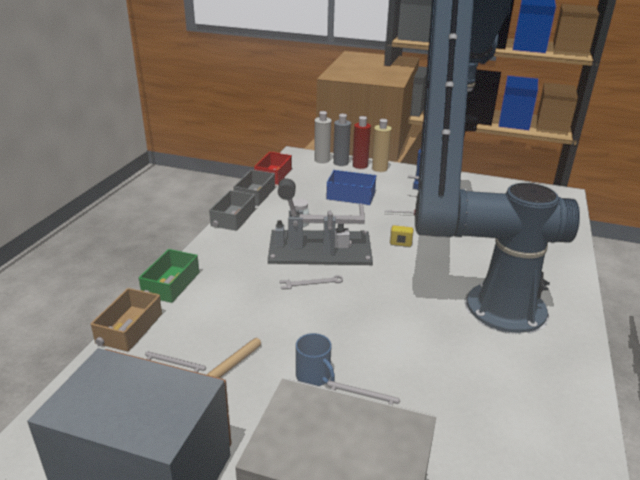

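```bash
python3 - <<'E'
import cv2,numpy as np
a=cv2.imread("pics/scene0.png")[210:370,200:400]; cv2.imwrite("pics/s0c.png",cv2.resize(a,(800,640),interpolation=cv2.INTER_CUBIC)[:600])
a=cv2.imread("pics/side0.png")[160:300,250:430]; cv2.imwrite("pics/d0c.png",cv2.resize(a,(720,560),interpolation=cv2.INTER_CUBIC))
E
```

```text
(no output)
```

View pics/s0c.png

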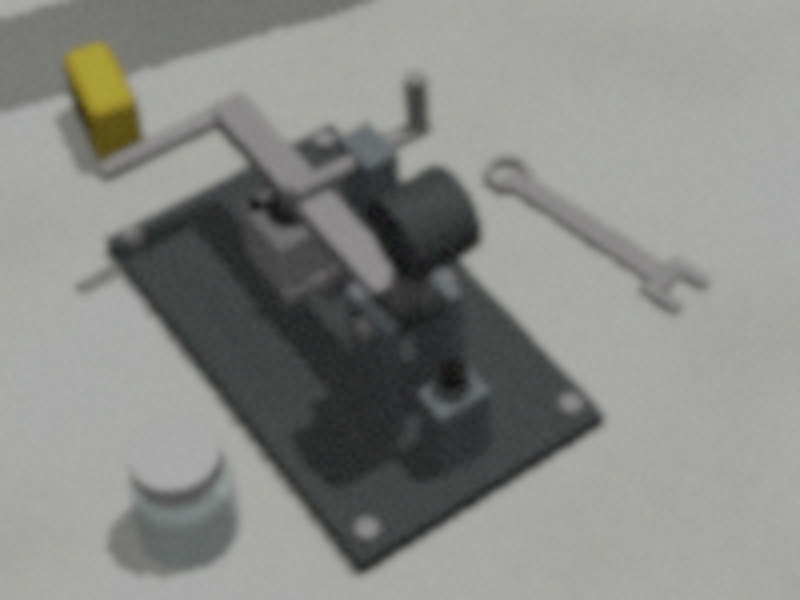

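View pics/d0c.png

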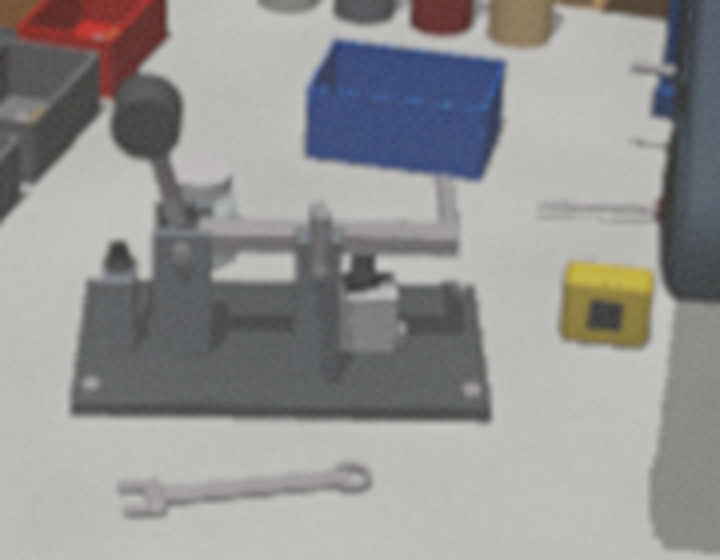

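```bash
cat > h.py <<'E'
import numpy as np,cv2
from scipy.spatial.transform import Rotation as Ro
def cam(n): return np.load(f"/tmp/{n}.npz")
def proj(c,X):
    p=(c["R"]@np.atleast_2d(X).T).T+c["t"]; p=p@c["K"].T; return p[:,:2]/p[:,2:]
def F(p,X):
    X=np.atleast_2d(X).astype(float); c,s=np.cos(p[2]),np.sin(p[2])
    return np.c_[p[0]+c*X[:,0]-s*X[:,1],p[1]+s*X[:,0]+c*X[:,1],X[:,2]]
E
python3 - <<'E'
from h import *
from scipy.optimize import least_squares
S=[((360,565),(140,-90,12)),((602,418),(140,90,12)),((110,245),(-170,-90,15)),((335,126),(-170,90,15)),((415,75),(-40,74,169)),((105,165),(-140,-88,105))]
D=[((73,405),(140,90,15)),((490,408),(-170,90,15)),((90,282),(140,-90,15)),((475,288),(-170,-90,15)),((320,206),(-40,74,169)),((445,180),(-140,-88,107))]
A=[]
for n,L,o in(("scene0",S,(200,210)),("side0",D,(250,160))):
    c=cam(n); A.append((c,np.array([np.array(a)/4+o for a,b in L]),np.array([b for a,b in L])/1e3))
f=lambda p:np.concatenate([(proj(c,F(p,X))-u).ravel() for c,u,X in A])
r=least_squares(f,[.6,0,0],loss="soft_l1"); print(r.x); print(f(r.x).reshape(-1,2).round(1))
for n,P in dict(knob=(-.04,.074,.151),handle=(-.14,-.06,.105),hinge=(.06,0,.105)).items(): print(n,F(r.x,P))
E
```

```text
[ 0.57398352 -0.10774497  0.30535157]
[[ 0.3  0.5]
 [ 1.5 -0.5]
 [-0.5 -2.6]
 [ 0.5 -1.3]
 [-0.5  0.9]
 [ 1.8  0.7]
 [-1.  -2.2]
 [ 0.9 -0.7]
 [-0.4 -2.3]
 [ 0.7 -1.8]
 [ 0.4 -0.1]
 [ 0.4 -0.2]]
knob [[ 0.51358736 -0.04919326  0.151     ]]
handle [[ 0.45849745 -0.20705744  0.105     ]]
hinge [[ 0.631208   -0.08970726  0.105     ]]
```

```bash
cat >> h.py <<'E'
P=np.array([ 0.57398352,-0.10774497,0.30535157])
def go(X,yaw):
    """shift in tool axes (mm) and rz (deg) to world X with tool-x yaw (deg), tool straight down"""
    from rig import telemetry
    o=telemetry.get_obs(); R=Ro.from_quat(o["tool_rot"])
    T=Ro.from_euler("z",yaw,degrees=True)*Ro.from_euler("x",180,degrees=True)
    print("t",round(o["time"],2),"pos",o["position"].round(4),"F",o["ft_force"].round(2),"w",round(o["grip_width"],4))
    print("shift mm",(R.inv().apply(np.array(X)-o["position"])*1e3).round(1),"rot deg",np.degrees((R.inv()*T).as_rotvec()).round(2))
E
python3 -c "
from h import *
X=F(P,(-.04,.074,.30))[0];print(X);go(X,17.5)"
```

```text
[ 0.51358736 -0.04919325  0.3       ]
t 0.1 pos [ 0.2345 -0.5787  0.2406] F [-0.38 -0.01  0.28] w 0.087
shift mm [ 457.4 -386.1  -58.4] rot deg [-0.11 -0.02  4.55]
```

>>> step_arm --targets '[{"dx": 0.02, "dy": -0.02, "dz": -0.03}, {"dx": 0.06, "dy": -0.05, "dz": -0.058}, {"dx": 0.105, "dy": -0.09, "dz": -0.058, "rz": 2}, {"dx": 0.15, "dy": -0.125, "dz": -0.058, "rz": 4}, {"dx": 0.195, "dy": -0.165, "dz": -0.058, "rz": 4.5}]' --gripper 0.5 --force 20

```text
invalid input
```

```bash
python3 -c "
from h import *
go(F(P,(-.04,.074,.30))[0],17.5)"
```

```text
t 0.1 pos [ 0.2345 -0.5787  0.2406] F [-0.38 -0.01  0.28] w 0.087
shift mm [ 457.4 -386.1  -58.4] rot deg [-0.11 -0.02  4.55]
```

>>> step_arm --targets '[{"dx": 0.02, "dy": -0.02, "dz": -0.03, "rx": 0, "ry": 0, "rz": 0}, {"dx": 0.06, "dy": -0.05, "dz": -0.058, "rx": 0, "ry": 0, "rz": 0}, {"dx": 0.105, "dy": -0.09, "dz": -0.058, "rx": 0, "ry": 0, "rz": 2}, {"dx": 0.15, "dy": -0.125, "dz": -0.058, "rx": 0, "ry": 0, "rz": 4}, {"dx": 0.195, "dy": -0.165, "dz": -0.058, "rx": 0, "ry": 0, "rz": 4.5}]' --gripper 0.5 --force 20

```text
time: 0.72
position: [0.354, -0.351, 0.2989]
tool_rot: [0.988, 0.152, 0.0, -0.001]
ft_force: [0.5, 0.1, -0.1]
grip_width: 0.0471
```

```bash
python3 -c "
from h import *
go(F(P,(-.04,.074,.30))[0],17.5)"
```

```text
t 0.72 pos [ 0.354  -0.351   0.2989] F [ 0.51  0.09 -0.09] w 0.0471
shift mm [ 242.9 -239.9   -0.5] rot deg [-0.11 -0.03 -0.02]
```

>>> step_arm --targets '[{"dx": 0.044, "dy": -0.043, "dz": 0, "rx": 0, "ry": 0, "rz": 0}, {"dx": 0.088, "dy": -0.087, "dz": 0, "rx": 0, "ry": 0, "rz": 0}, {"dx": 0.132, "dy": -0.13, "dz": 0, "rx": 0, "ry": 0, "rz": 0}, {"dx": 0.176, "dy": -0.174, "dz": 0, "rx": 0, "ry": 0, "rz": 0}, {"dx": 0.21, "dy": -0.205, "dz": 0, "rx": 0, "ry": 0, "rz": 0}]'

```text
time: 1.35
position: [0.493, -0.0899, 0.2992]
tool_rot: [0.988, 0.153, -0.0, -0.001]
ft_force: [-0.5, -1.5, 0.1]
grip_width: 0.0438
```

>>> step_arm --targets '[{"dx": 0.018, "dy": -0.018, "dz": 0, "rx": 0, "ry": 0, "rz": 0}, {"dx": 0.033, "dy": -0.035, "dz": 0, "rx": 0, "ry": 0, "rz": 0}, {"dx": 0.033, "dy": -0.035, "dz": 0, "rx": 0, "ry": 0, "rz": 0}, {"dx": 0.033, "dy": -0.035, "dz": 0, "rx": 0, "ry": 0, "rz": 0}, {"dx": 0.033, "dy": -0.035, "dz": 0, "rx": 0, "ry": 0, "rz": 0}]'

```text
time: 1.98
position: [0.5136, -0.0473, 0.2992]
tool_rot: [0.988, 0.152, -0.0, -0.001]
ft_force: [-0.4, 0.4, -0.4]
grip_width: 0.0435
```

```bash
python3 - <<'E'
from h import *
from rig import viewer
go(F(P,(-.04,.074,.30))[0],17.5)
c=viewer.camera("wrist"); np.savez("/tmp/w1.npz",**c); im=c["img"].copy(); cv2.imwrite("pics/w1.png",im)
for n,X in dict(knobtop=(-.04,.074,.169),handle=(-.14,-.06,.112),tip=(-.14,-.088,.112),c1=(-.17,-.09,.015),c2=(-.17,.09,.015)).items(): print(n,proj(c,F(P,X)).round(0))
E
```

```text
t 1.98 pos [ 0.5136 -0.0473  0.2992] F [-0.42  0.41 -0.41] w 0.0435
shift mm [-0.5  1.8 -0.8] rot deg [-0.14  0.02  0.  ]
knobtop [[321. 238.]]
handle [[467. 329.]]
tip [[498. 329.]]
c1 [[460. 314.]]
c2 [[307. 314.]]
```

View pics/w1.png

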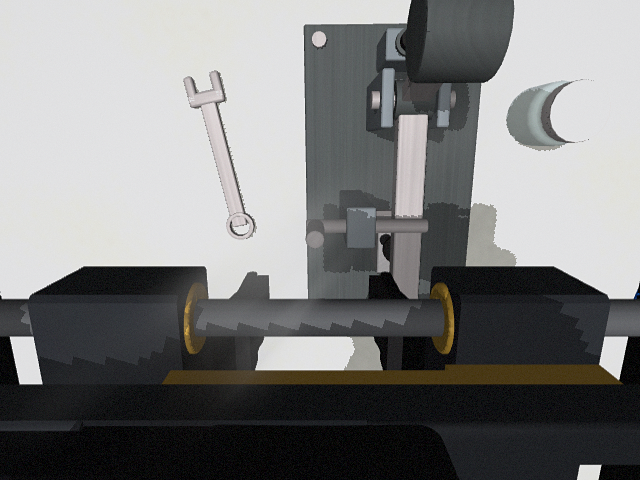

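```bash
python3 - <<'E'
from h import *
c=cam("w1")
im=c["img"]; cv2.imwrite("pics/w1c.png",cv2.resize(im[0:270,280:520],(675,600) if 0 else (533,600),interpolation=cv2.INTER_CUBIC))
for n,X in dict(rl=(.14,.09,.015),cheekL=(.06,.022,.12),cheekLo=(.06,.027,.12),cheekRo=(.06,-.027,.12),guideL=(-.04,.054,.132),guideR=(-.04,.030,.132),armL=(0,.012,.114),armR=(0,-.012,.114),wt=(.086,0,.201)).items(): print(n,proj(c,F(P,X)).round(1))
E
```

```text
rl [[304.3  22.4]]
cheekL [[388.   96.8]]
cheekLo [[381.6  96.8]]
cheekRo [[451.6  96.8]]
guideL [[345.5 226.7]]
guideR [[375.3 226.8]]
armL [[395.9 174.7]]
armR [[425.  174.7]]
wt [[453.9  31.6]]
```

View pics/w1c.png

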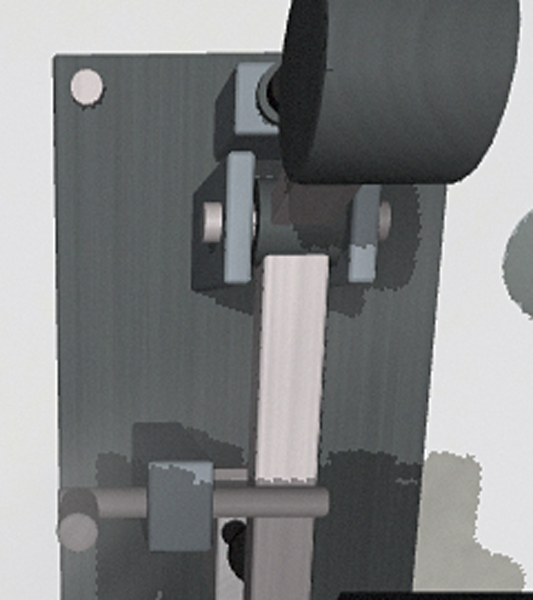

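```bash
python3 -c "
from h import *
go(F(P,(-.04,.077,.155))[0],17.5)"
```

```text
t 2.02 pos [ 0.5136 -0.0474  0.2992] F [0.65 0.28 0.18] w 0.0434
shift mm [ -0.5  -0.9 144.2] rot deg [-0.14  0.01 -0.01]
```

>>> step_arm --targets '[{"dx": -0.0005, "dy": -0.001, "dz": 0.03, "rx": 0, "ry": 0, "rz": 0}, {"dx": -0.0005, "dy": -0.001, "dz": 0.065, "rx": 0, "ry": 0, "rz": 0}, {"dx": -0.0005, "dy": -0.001, "dz": 0.1, "rx": 0, "ry": 0, "rz": 0}, {"dx": -0.0005, "dy": -0.001, "dz": 0.125, "rx": 0, "ry": 0, "rz": 0}, {"dx": -0.0005, "dy": -0.001, "dz": 0.144, "rx": 0, "ry": 0, "rz": 0}]'

```text
time: 2.65
position: [0.5122, -0.0469, 0.1541]
tool_rot: [0.988, 0.151, -0.001, -0.001]
ft_force: [0.7, -0.1, 0.2]
grip_width: 0.0437
```

>>> step_arm --targets '[{"dx": 0, "dy": 0, "dz": 0, "rx": 0, "ry": 0, "rz": 0}, {"dx": 0, "dy": 0, "dz": 0, "rx": 0, "ry": 0, "rz": 0}, {"dx": 0, "dy": 0, "dz": 0, "rx": 0, "ry": 0, "rz": 0}, {"dx": 0, "dy": 0, "dz": 0, "rx": 0, "ry": 0, "rz": 0}, {"dx": 0, "dy": 0, "dz": 0, "rx": 0, "ry": 0, "rz": 0}]' --gripper 0 --force 20

```text
time: 3.28
position: [0.5125, -0.0463, 0.1549]
tool_rot: [0.988, 0.151, -0.0, -0.002]
ft_force: [-0.6, 4.5, 5.1]
grip_width: 0.0136
```

```bash
python3 - <<'E'
from h import *
from rig import viewer
go(F(P,(-.04,.114,.155))[0],17.5)
for n in("scene","wrist"):
    c=viewer.camera(n); im=c["img"]; cv2.imwrite(f"pics/{n}2.png",im if n=="wrist" else cv2.resize(im[200:350,200:400],(800,600)))
E
```

```text
t 3.27 pos [ 0.5125 -0.0463  0.1549] F [-0.6   4.45  5.1 ] w 0.0136
shift mm [  0.1 -37.    0. ] rot deg [-0.19 -0.01 -0.09]
```

View pics/wrist2.png

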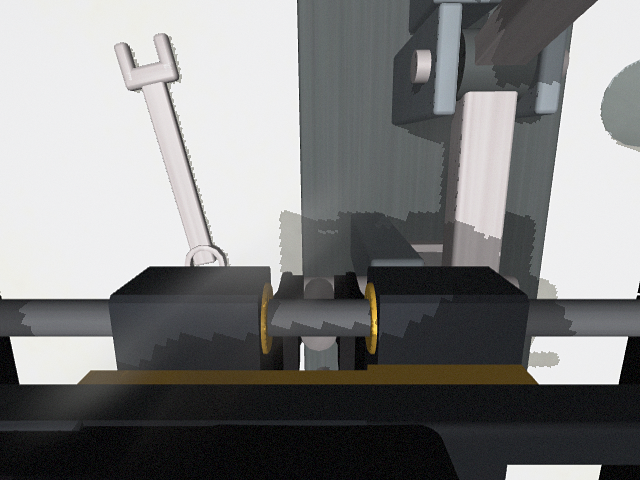

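View pics/scene2.png

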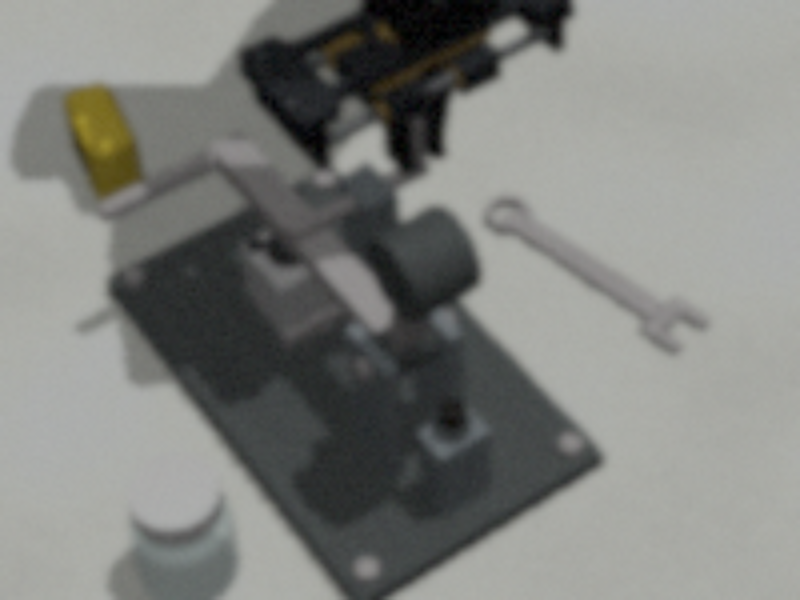

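>>> step_arm --targets '[{"dx": 0, "dy": -0.006, "dz": 0, "rx": 0, "ry": 0, "rz": 0}, {"dx": 0, "dy": -0.012, "dz": 0, "rx": 0, "ry": 0, "rz": 0}, {"dx": 0, "dy": -0.018, "dz": 0, "rx": 0, "ry": 0, "rz": 0}, {"dx": 0, "dy": -0.024, "dz": 0, "rx": 0, "ry": 0, "rz": 0}, {"dx": 0, "dy": -0.028, "dz": 0, "rx": 0, "ry": 0, "rz": 0}]'

```text
time: 4.0
position: [0.5039, -0.0194, 0.155]
tool_rot: [0.988, 0.152, -0.0, -0.001]
ft_force: [-1.5, -4.3, 1.7]
grip_width: 0.0135
```

>>> step_arm --targets '[{"dx": 0, "dy": -0.002, "dz": 0, "rx": 0, "ry": 0, "rz": 0}, {"dx": 0, "dy": -0.004, "dz": 0, "rx": 0, "ry": 0, "rz": 0}, {"dx": 0, "dy": -0.005, "dz": 0, "rx": 0, "ry": 0, "rz": 0}, {"dx": 0, "dy": -0.006, "dz": 0, "rx": 0, "ry": 0, "rz": 0}, {"dx": 0, "dy": -0.006, "dz": 0, "rx": 0, "ry": 0, "rz": 0}]'

```text
time: 4.62
position: [0.5021, -0.0135, 0.155]
tool_rot: [0.988, 0.152, -0.0, -0.002]
ft_force: [-0.4, -3.2, 1.6]
grip_width: 0.013
```

```bash
python3 -c "
from h import *
go(F(P,(-.04,.114,.155))[0],17.5)"
```

```text
t 4.62 pos [ 0.5021 -0.0135  0.155 ] F [-0.4  -3.22  1.61] w 0.013
shift mm [ 0.3 -2.5 -0. ] rot deg [-0.19  0.02 -0.06]
```

Small steps to the end.

>>> step_arm --targets '[{"dx": 0, "dy": -0.001, "dz": 0, "rx": 0, "ry": 0, "rz": 0}, {"dx": 0, "dy": -0.002, "dz": 0, "rx": 0, "ry": 0, "rz": 0}, {"dx": 0, "dy": -0.003, "dz": 0, "rx": 0, "ry": 0, "rz": 0}, {"dx": 0, "dy": -0.003, "dz": 0, "rx": 0, "ry": 0, "rz": 0}, {"dx": 0, "dy": -0.003, "dz": 0, "rx": 0, "ry": 0, "rz": 0}]'

```text
time: 5.25
position: [0.5012, -0.0109, 0.155]
tool_rot: [0.988, 0.152, -0.0, -0.001]
ft_force: [-1.0, -4.8, 1.2]
grip_width: 0.0133
```

```bash
python3 -c "
from h import *
go(F(P,(-.04,.114,.155))[0],17.5)"
```

```text
t 5.25 pos [ 0.5012 -0.0109  0.155 ] F [-1.   -4.84  1.19] w 0.0133
shift mm [ 0.3  0.2 -0. ] rot deg [-0.15  0.02 -0.05]
```

>>> step_arm --targets '[{"dx": 0, "dy": -0.001, "dz": 0, "rx": 0, "ry": 0, "rz": 0}, {"dx": 0, "dy": -0.002, "dz": 0, "rx": 0, "ry": 0, "rz": 0}, {"dx": 0, "dy": -0.003, "dz": 0, "rx": 0, "ry": 0, "rz": 0}, {"dx": 0, "dy": -0.003, "dz": 0, "rx": 0, "ry": 0, "rz": 0}, {"dx": 0, "dy": -0.003, "dz": 0, "rx": 0, "ry": 0, "rz": 0}]'

```text
time: 5.88
position: [0.5013, -0.0107, 0.155]
tool_rot: [0.988, 0.153, 0.0, 0.001]
ft_force: [-0.0, -13.0, -1.1]
grip_width: 0.0133
```

```bash
python3 -c "
from h import *
go(F(P,(-.04,.114,.155))[0],17.5)"
```

```text
t 5.88 pos [ 0.5013 -0.0107  0.155 ] F [ -0.02 -13.01  -1.06] w 0.0133
shift mm [ 0.2  0.4 -0. ] rot deg [0.14 0.02 0.05]
```

>>> step_arm --targets '[{"dx": 0, "dy": 0, "dz": 0, "rx": 0, "ry": 0, "rz": 0}, {"dx": 0, "dy": 0, "dz": 0, "rx": 0, "ry": 0, "rz": 0}, {"dx": 0, "dy": 0, "dz": 0, "rx": 0, "ry": 0, "rz": 0}, {"dx": 0, "dy": 0, "dz": -0.005, "rx": 0, "ry": 0, "rz": 0}, {"dx": 0, "dy": 0, "dz": -0.03, "rx": 0, "ry": 0, "rz": 0}]' --gripper 0.45

```text
time: 6.5
position: [0.5001, -0.0101, 0.1843]
tool_rot: [0.988, 0.153, -0.002, 0.0]
ft_force: [0.4, 0.5, -0.6]
grip_width: 0.0387
```

>>> step_arm --targets '[{"dx": 0, "dy": 0, "dz": -0.03, "rx": 0, "ry": 0, "rz": 0}, {"dx": 0, "dy": 0, "dz": -0.07, "rx": 0, "ry": 0, "rz": 0}, {"dx": 0, "dy": 0, "dz": -0.1, "rx": 0, "ry": 0, "rz": 0}, {"dx": 0, "dy": 0, "dz": -0.11, "rx": 0, "ry": 0, "rz": 0}, {"dx": 0, "dy": 0, "dz": -0.11, "rx": 0, "ry": 0, "rz": 0}]'

```text
time: 7.12
position: [0.5004, -0.0097, 0.2945]
tool_rot: [0.988, 0.153, -0.001, 0.0]
ft_force: [-0.1, -0.4, -1.0]
grip_width: 0.0393
```

```bash
python3 - <<'E'
from h import *
from rig import viewer
go(F(P,(-.14,-.06,.30))[0],107.5)
for n in("scene","wrist"):
    c=viewer.camera(n); im=c["img"]; cv2.imwrite(f"pics/{n}3.png",im if n=="wrist" else cv2.resize(im[200:350,200:400],(800,600)));np.savez(f"/tmp/{n}3.npz",**c)
    print(n,proj(c,F(P,[(-.04,.074+.04,.169),(-.04,.074+.04,.125),(-.04,.03,.132)])).round(1))
E
```

```text
t 7.12 pos [ 0.5004 -0.0097  0.2945] F [-0.06 -0.41 -1.03] w 0.0393
shift mm [-99.5 175.5  -5.2] rot deg [ -0.11   0.14 -89.93]
scene [[316.7 222.9]
 [317.  235.5]
 [288.8 247.9]]
wrist [[320.5 236.3]
 [320.3 223.3]
 [426.8 225.3]]
```

View pics/wrist3.png

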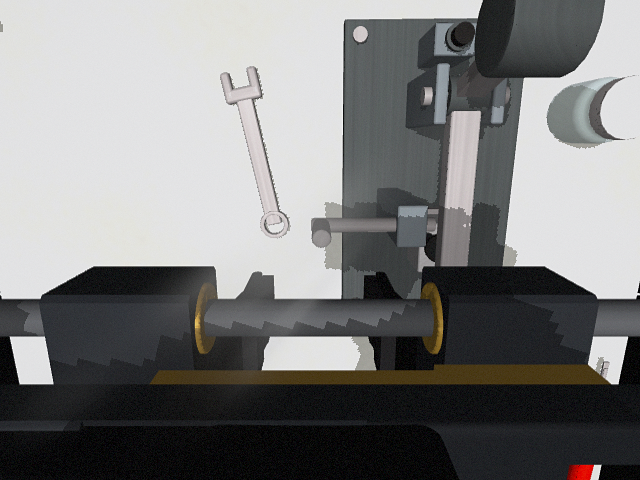

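View pics/scene3.png

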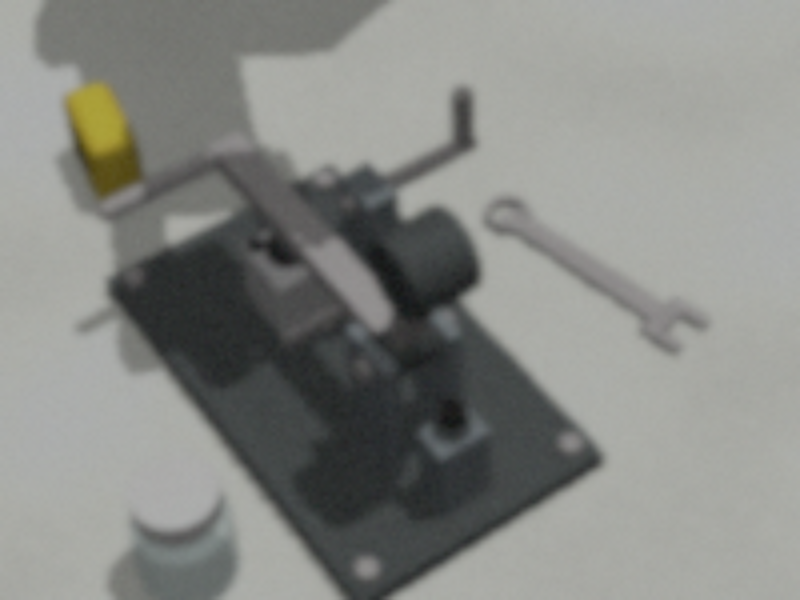

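>>> step_arm --targets '[{"dx": -0.01, "dy": 0.02, "dz": -0.005, "rx": 0, "ry": 0, "rz": -10}, {"dx": -0.025, "dy": 0.045, "dz": -0.005, "rx": 0, "ry": 0, "rz": -20}, {"dx": -0.04, "dy": 0.07, "dz": -0.005, "rx": 0, "ry": 0, "rz": -30}, {"dx": -0.055, "dy": 0.1, "dz": -0.005, "rx": 0, "ry": 0, "rz": -40}, {"dx": -0.07, "dy": 0.125, "dz": -0.005, "rx": 0, "ry": 0, "rz": -50}]'

```text
time: 7.85
position: [0.4697, -0.1507, 0.2967]
tool_rot: [0.83, 0.558, -0.003, -0.003]
ft_force: [0.6, 0.0, 0.1]
grip_width: 0.039
```

```bash
python3 -c "
from h import *
go(F(P,(-.14,-.06,.30))[0],107.5)"
```

```text
t 7.85 pos [ 0.4697 -0.1507  0.2967] F [0.64 0.04 0.11] w 0.039
shift mm [-56.5  10.8  -3.3] rot deg [ -0.51  -0.05 -39.62]
```

>>> step_arm --targets '[{"dx": -0.015, "dy": 0.003, "dz": -0.003, "rx": -0.1, "ry": 0, "rz": -10}, {"dx": -0.03, "dy": 0.006, "dz": -0.003, "rx": -0.3, "ry": 0, "rz": -20}, {"dx": -0.045, "dy": 0.009, "dz": -0.003, "rx": -0.4, "ry": 0, "rz": -30}, {"dx": -0.056, "dy": 0.011, "dz": -0.003, "rx": -0.5, "ry": 0, "rz": -39.6}, {"dx": -0.056, "dy": 0.011, "dz": -0.003, "rx": -0.5, "ry": 0, "rz": -39.6}]'

```text
time: 8.48
position: [0.4582, -0.2069, 0.2982]
tool_rot: [0.593, 0.805, 0.0, -0.002]
ft_force: [0.8, 0.6, 0.1]
grip_width: 0.0389
```

```bash
python3 - <<'E'
from h import *
from rig import viewer
go(F(P,(-.14,-.06,.30))[0],107.5)
for n in("scene","wrist"):
    c=viewer.camera(n); im=c["img"]; cv2.imwrite(f"pics/{n}4.png",im if n=="wrist" else cv2.resize(im[200:350,200:400],(800,600)));np.savez(f"/tmp/{n}4.npz",**c)
    print(n,proj(c,F(P,[(-.14,-.06,.112),(-.14,-.088,.112),(-.14,-.012,.112),(-.04,.03,.132)])).round(1))
E
```

```text
t 8.47 pos [ 0.4582 -0.2069  0.2982] F [0.75 0.63 0.14] w 0.0389
shift mm [-0.2  0.2 -1.8] rot deg [-0.09 -0.2  -0.22]
scene [[237.6 245.3]
 [227.6 250.1]
 [254.2 237.3]
 [288.8 247.9]]
wrist [[318.  221.7]
 [318.2 253.3]
 [317.8 164.4]
 [451.1 108.1]]
```

View pics/wrist4.png

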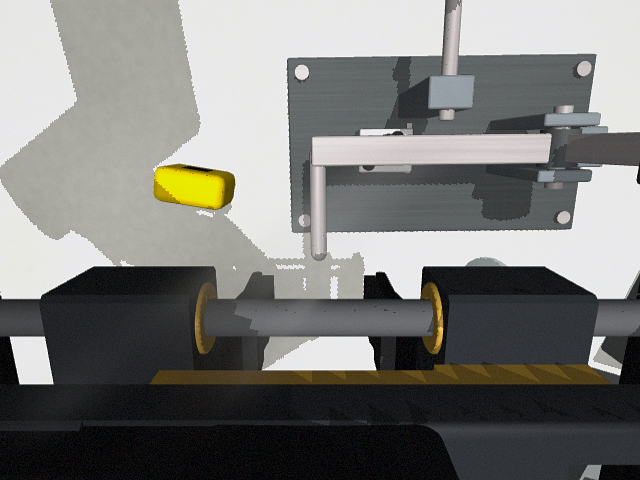

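View pics/scene4.png

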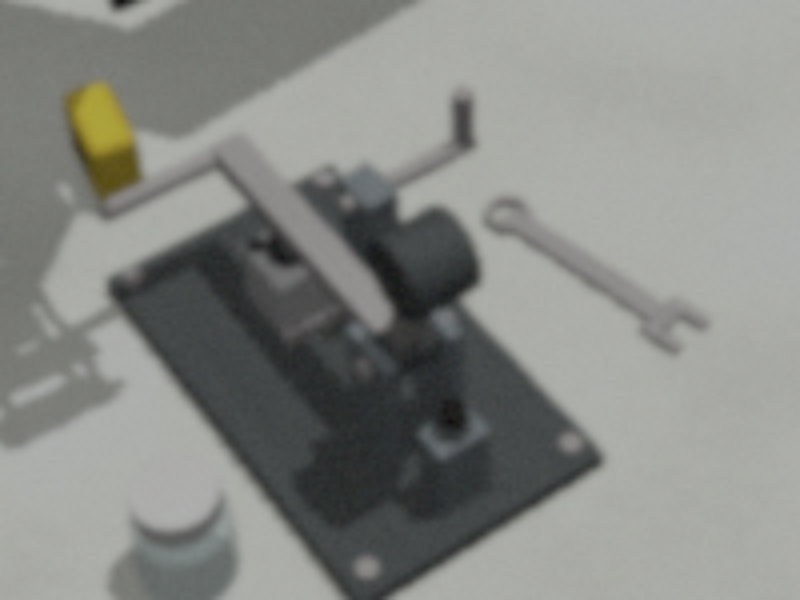

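>>> step_arm --targets '[{"dx": 0, "dy": 0, "dz": 0.035, "rx": 0, "ry": -0.2, "rz": 0}, {"dx": 0, "dy": 0, "dz": 0.08, "rx": 0, "ry": -0.2, "rz": 0}, {"dx": 0, "dy": 0, "dz": 0.125, "rx": 0, "ry": -0.2, "rz": 0}, {"dx": 0, "dy": 0, "dz": 0.165, "rx": 0, "ry": -0.2, "rz": 0}, {"dx": 0, "dy": 0, "dz": 0.193, "rx": 0, "ry": -0.2, "rz": 0}]'

```text
time: 9.2
position: [0.4575, -0.2044, 0.1037]
tool_rot: [0.593, 0.805, -0.0, -0.001]
ft_force: [-0.7, -0.9, 1.9]
grip_width: 0.0392
```

```bash
python3 -c "
from h import *
go(F(P,(-.14,-.06,.105))[0],107.5)"
```

```text
t 9.2 pos [ 0.4575 -0.2044  0.1037] F [-0.67 -0.91  1.86] w 0.0392
shift mm [-2.8  0.2 -1.3] rot deg [-0.14 -0.11 -0.28]
```

>>> step_arm --targets '[{"dx": -0.003, "dy": 0, "dz": -0.0013, "rx": 0, "ry": 0, "rz": 0}, {"dx": -0.003, "dy": 0, "dz": -0.0013, "rx": 0, "ry": 0, "rz": 0}, {"dx": -0.003, "dy": 0, "dz": -0.0013, "rx": 0, "ry": 0, "rz": 0}, {"dx": -0.003, "dy": 0, "dz": -0.0013, "rx": 0, "ry": 0, "rz": 0}, {"dx": -0.003, "dy": 0, "dz": -0.0013, "rx": 0, "ry": 0, "rz": 0}]' --gripper 0 --force 25

```text
time: 9.82
position: [0.4581, -0.208, 0.1061]
tool_rot: [0.593, 0.805, -0.001, -0.001]
ft_force: [-5.5, -3.7, 7.4]
grip_width: 0.0132
```

>>> step_arm --targets '[{"dx": 0, "dy": 0, "dz": 0, "rx": 0, "ry": 0, "rz": 0}, {"dx": 0, "dy": 0, "dz": 0, "rx": 0, "ry": 0, "rz": 0}, {"dx": 0, "dy": 0, "dz": 0, "rx": 0, "ry": 0, "rz": 0}, {"dx": 0, "dy": 0, "dz": 0, "rx": 0, "ry": 0, "rz": 0}, {"dx": 0, "dy": 0, "dz": 0, "rx": 0, "ry": 0, "rz": 0}]'

```text
time: 10.45
position: [0.4581, -0.208, 0.1062]
tool_rot: [0.593, 0.805, -0.001, -0.001]
ft_force: [-1.6, -1.8, 2.4]
grip_width: 0.0135
```

```bash
cat >> h.py <<'E'
def lift(th):
    """rows for going on circle to angles th (rad) from here, tool-frame mm; reports angle and tangential/radial force on tool"""
    from rig import telemetry
    o=telemetry.get_obs(); R=Ro.from_quat(o["tool_rot"])
    c,s=np.cos(P[2]),np.sin(P[2]); ex=np.array([c,s,0]); ey=np.array([-s,c,0])
    d=o["position"]-F(P,(.06,0,.105))[0]; a=np.arctan2(d[2],-d@ex)
    r=np.hypot(d[2],d@ex); tan=ex*np.sin(a)+np.array([0,0,np.cos(a)]); rad=-ex*np.cos(a)+np.array([0,0,np.sin(a)])
    f=o["ft_force"]
    print("t",round(o["time"],2),"ang",a.round(4),"r",r.round(4),"y",(d@ey).round(4),"w",round(o["grip_width"],4),"Ftan",(f@tan).round(2),"Frad",(f@rad).round(2),"Fy",(f@ey).round(2))
    T=Ro.from_euler("z",107.5,degrees=True)*Ro.from_euler("x",180,degrees=True)
    print("rot fix",np.degrees((R.inv()*T).as_rotvec()).round(2))
    for t in th:
        X=F(P,(.06-r*np.cos(t),d@ey,.105+r*np.sin(t)))[0]
        print(round(t,3),(R.inv().apply(X-o["position"])*1e3).round(1))
E
python3 -c "
from h import *
lift([.05,.1,.15,.2,.25])"
```

```text
t 10.45 ang 0.006 r 0.2006 y -0.0608 w 0.0135 Ftan 2.39 Frad 2.04 Fy -1.2
rot fix [-0.16 -0.01 -0.22]
0.05 [ 0.   0.2 -8.8]
0.1 [  0.    0.9 -18.8]
0.15 [  0.    2.2 -28.8]
0.2 [  0.    3.9 -38.7]
0.25 [  0.    6.1 -48.5]
```

>>> step_arm --targets '[{"dx": 0, "dy": 0.0, "dz": -0.005, "rx": 0, "ry": 0, "rz": 0}, {"dx": 0, "dy": 0.0005, "dz": -0.012, "rx": 0, "ry": 0, "rz": 0}, {"dx": 0, "dy": 0.001, "dz": -0.0188, "rx": 0, "ry": 0, "rz": 0}, {"dx": 0, "dy": 0.0022, "dz": -0.0288, "rx": 0, "ry": 0, "rz": 0}, {"dx": 0, "dy": 0.0039, "dz": -0.0387, "rx": 0, "ry": 0, "rz": 0}]'

```text
time: 11.08
position: [0.4617, -0.2069, 0.1457]
tool_rot: [0.593, 0.805, -0.001, -0.001]
ft_force: [-3.4, -3.5, -3.1]
grip_width: 0.0131
```

```bash
python3 -c "
from h import *
lift([.25,.3,.35,.4,.45])"
```

```text
t 11.07 ang 0.2038 r 0.2011 y -0.0608 w 0.0131 Ftan -3.94 Frad 3.54 Fy -2.29
rot fix [-0.2  -0.01 -0.21]
0.25 [ 0.   2.1 -9.1]
0.3 [  0.    4.8 -18.8]
0.35 [  0.    7.9 -28.3]
0.4 [  0.   11.6 -37.7]
0.45 [  0.1  15.7 -46.8]
```

>>> step_arm --targets '[{"dx": 0, "dy": 0.0021, "dz": -0.0091, "rx": 0, "ry": 0, "rz": 0}, {"dx": 0, "dy": 0.0048, "dz": -0.0188, "rx": 0, "ry": 0, "rz": 0}, {"dx": 0, "dy": 0.0079, "dz": -0.0283, "rx": 0, "ry": 0, "rz": 0}, {"dx": 0, "dy": 0.0116, "dz": -0.0377, "rx": 0, "ry": 0, "rz": 0}, {"dx": 0, "dy": 0.0157, "dz": -0.0468, "rx": 0, "ry": 0, "rz": 0}]'

```text
time: 11.7
position: [0.4759, -0.2022, 0.1932]
tool_rot: [0.592, 0.806, -0.002, -0.002]
ft_force: [-5.2, -4.9, -0.1]
grip_width: 0.0133
```

```bash
python3 -c "
from h import *
lift([.5,.55,.6,.65,.7])"
```

```text
t 11.7 ang 0.4515 r 0.2022 y -0.0606 w 0.0133 Ftan -2.89 Frad 5.8 Fy -3.1
rot fix [-0.35 -0.02 -0.15]
0.5 [ 0.   4.4 -8.7]
0.55 [  0.    9.5 -17.5]
0.6 [  0.   14.9 -26. ]
0.65 [  0.1  20.8 -34.3]
0.7 [  0.1  27.  -42.2]
```

```bash
sed -i 's/F(P,(.06,0,.105))\[0\]; a=/F(P,(.06,0,.1085))[0]; a=/; s/,.105+r\*np.sin(t)/,.1085+r*np.sin(t)/' h.py; python3 -c "
from h import *
lift([.48,.53,.58,.63,.68])"
```

```text
t 11.7 ang 0.4358 r 0.2007 y -0.0606 w 0.0133 Ftan -2.8 Frad 5.84 Fy -3.1
rot fix [-0.35 -0.02 -0.15]
0.48 [ 0.   3.9 -8. ]
0.53 [  0.    8.7 -16.8]
0.58 [  0.   13.9 -25.4]
0.63 [  0.1  19.6 -33.6]
0.68 [  0.1  25.6 -41.6]
```

>>> step_arm --targets '[{"dx": 0, "dy": 0.0035, "dz": -0.0085, "rx": 0, "ry": 0, "rz": 0}, {"dx": 0, "dy": 0.008, "dz": -0.0173, "rx": 0, "ry": 0, "rz": 0}, {"dx": -0.0005, "dy": 0.013, "dz": -0.0258, "rx": 0, "ry": 0, "rz": 0}, {"dx": -0.001, "dy": 0.0188, "dz": -0.034, "rx": 0, "ry": 0, "rz": 0}, {"dx": -0.001, "dy": 0.0248, "dz": -0.042, "rx": 0, "ry": 0, "rz": 0}]'

```text
time: 12.32
position: [0.4997, -0.1946, 0.2353]
tool_rot: [0.592, 0.806, -0.002, -0.003]
ft_force: [-1.6, 1.3, -0.8]
grip_width: 0.0131
```

```bash
python3 -c "
from h import *
lift([.72,.76,.8,.84,.88])"
```

```text
t 12.32 ang 0.6793 r 0.2018 y -0.0605 w 0.0131 Ftan -1.32 Frad 0.36 Fy 1.67
rot fix [-0.44 -0.17 -0.15]
0.72 [ 0.   5.2 -6.3]
0.76 [  0.1  10.6 -12.3]
0.8 [  0.1  16.3 -18.1]
0.84 [  0.1  22.1 -23.7]
0.88 [  0.2  28.2 -29. ]
```

>>> step_arm --targets '[{"dx": 0, "dy": 0.005, "dz": -0.0063, "rx": 0, "ry": 0, "rz": 0}, {"dx": 0, "dy": 0.0103, "dz": -0.0124, "rx": 0, "ry": 0, "rz": 0}, {"dx": 0, "dy": 0.016, "dz": -0.0182, "rx": 0, "ry": 0, "rz": 0}, {"dx": 0, "dy": 0.0218, "dz": -0.0238, "rx": 0, "ry": 0, "rz": 0}, {"dx": 0, "dy": 0.0279, "dz": -0.0292, "rx": 0, "ry": 0, "rz": 0}]'

```text
time: 12.95
position: [0.526, -0.1861, 0.2649]
tool_rot: [0.592, 0.806, -0.003, -0.004]
ft_force: [-4.9, 0.6, 4.4]
grip_width: 0.0133
```

```bash
python3 -c "
from h import *
lift([.90,.93,.96,.99,1.02])"
```

```text
t 12.95 ang 0.88 r 0.2029 y -0.0603 w 0.0133 Ftan -0.72 Frad 6.25 Fy 2.04
rot fix [-0.54 -0.22 -0.15]
0.9 [ 0.   3.1 -2.6]
0.93 [ 0.   7.9 -6.3]
0.96 [  0.1  12.8 -10. ]
0.99 [  0.1  17.8 -13.4]
1.02 [  0.1  22.9 -16.7]
```

>>> step_arm --targets '[{"dx": 0, "dy": 0.003, "dz": -0.0032, "rx": 0, "ry": 0, "rz": 0}, {"dx": 0, "dy": 0.0074, "dz": -0.0072, "rx": 0, "ry": 0, "rz": 0}, {"dx": 0, "dy": 0.0122, "dz": -0.0111, "rx": 0, "ry": 0, "rz": 0}, {"dx": 0, "dy": 0.0171, "dz": -0.0146, "rx": 0, "ry": 0, "rz": 0}, {"dx": 0, "dy": 0.0221, "dz": -0.018, "rx": 0, "ry": 0, "rz": 0}]'

```text
time: 13.58
position: [0.5478, -0.1791, 0.2826]
tool_rot: [0.592, 0.806, -0.002, -0.005]
ft_force: [0.7, 3.6, -4.3]
grip_width: 0.0134
```

```bash
python3 -c "
from h import *
lift([1.03,1.04,1.05,1.06,1.07])"
```

```text
t 13.57 ang 1.022 r 0.204 y -0.0602 w 0.0134 Ftan -0.71 Frad -4.59 Fy 3.22
rot fix [-0.52 -0.26 -0.15]
1.03 [ 0.   1.4 -0.9]
1.04 [ 0.   3.1 -1.9]
1.05 [ 0.   4.9 -3. ]
1.06 [ 0.   6.7 -4. ]
1.07 [ 0.   8.4 -5. ]
```

>>> step_arm --targets '[{"dx": 0, "dy": 0.0017, "dz": -0.0006, "rx": 0, "ry": 0, "rz": 0}, {"dx": 0, "dy": 0.0034, "dz": -0.0015, "rx": 0, "ry": 0, "rz": 0}, {"dx": 0, "dy": 0.0052, "dz": -0.0025, "rx": 0, "ry": 0, "rz": 0}, {"dx": 0, "dy": 0.007, "dz": -0.0036, "rx": 0, "ry": 0, "rz": 0}, {"dx": 0, "dy": 0.0087, "dz": -0.0046, "rx": 0, "ry": 0, "rz": 0}]'

```text
time: 14.2
position: [0.5561, -0.1765, 0.2874]
tool_rot: [0.592, 0.806, -0.002, -0.005]
ft_force: [-3.7, 2.5, 4.2]
grip_width: 0.0131
```

```bash
python3 -c "
from h import *
lift([1.08,1.09,1.10,1.11,1.12])"
```

```text
t 14.2 ang 1.0708 r 0.2039 y -0.0602 w 0.0131 Ftan -0.43 Frad 4.97 Fy 3.53
rot fix [-0.54 -0.26 -0.14]
1.08 [ 0.   1.6 -0.9]
1.09 [ 0.   3.4 -1.9]
1.1 [ 0.   5.2 -2.8]
1.11 [ 0.   7.1 -3.8]
1.12 [ 0.   8.9 -4.7]
```

```bash
python3 - <<'E'
from h import *
from rig import viewer
c=viewer.camera("side"); im=c["img"]; cv2.imwrite("pics/side5.png",cv2.resize(im[100:280,240:440],(667,600),interpolation=cv2.INTER_CUBIC)); np.savez("/tmp/side5.npz",**c)
a=1.07
print(((proj(c,F(P,[(.06-.2*np.cos(a),-.06,.105+.2*np.sin(a)),(.06,0,.105),(.06-.2*np.cos(a),0,.105+.2*np.sin(a))]))-[240,100])*3.333).round(0))
c=viewer.camera("wrist"); cv2.imwrite("pics/wrist5.png",c["img"])
E
```

```text
[[299. 185.]
 [187. 392.]
 [300. 213.]]
```

View pics/side5.png

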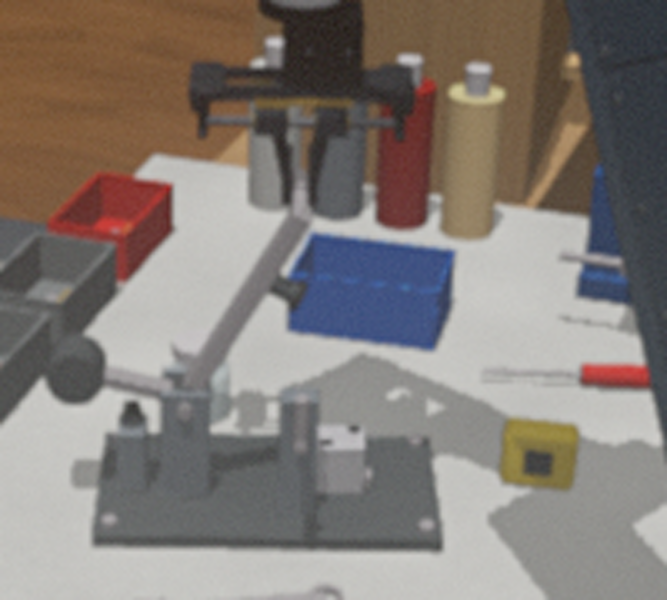

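View pics/wrist5.png

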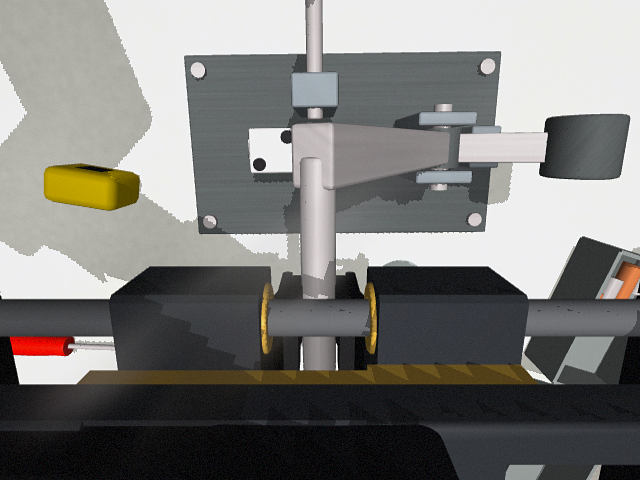

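>>> step_arm --targets '[{"dx": 0, "dy": 0.0014, "dz": -0.0013, "rx": 0, "ry": 0, "rz": 0}, {"dx": 0, "dy": 0.003, "dz": -0.0024, "rx": 0, "ry": 0, "rz": 0}, {"dx": -0.0005, "dy": 0.005, "dz": -0.0034, "rx": 0, "ry": 0, "rz": 0}, {"dx": -0.0005, "dy": 0.0068, "dz": -0.0044, "rx": 0, "ry": 0, "rz": 0}, {"dx": -0.0005, "dy": 0.0086, "dz": -0.0053, "rx": 0, "ry": 0, "rz": 0}]'

```text
time: 14.92
position: [0.5648, -0.1738, 0.2925]
tool_rot: [0.592, 0.806, -0.002, -0.005]
ft_force: [-0.4, 4.2, -1.6]
grip_width: 0.0129
```

```bash
python3 -c "
from h import *
lift([1.13,1.14,1.15,1.16,1.17])"
```

```text
t 14.93 ang 1.1219 r 0.2042 y -0.0602 w 0.0129 Ftan 0.09 Frad -1.79 Fy 4.11
rot fix [-0.5  -0.32 -0.14]
1.13 [ 0.   1.5 -0.7]
1.14 [ 0.   3.3 -1.6]
1.15 [ 0.   5.2 -2.5]
1.16 [ 0.   7.  -3.3]
1.17 [ 0.   8.9 -4.1]
```

>>> step_arm --targets '[{"dx": 0.0003, "dy": 0.001, "dz": -0.0005, "rx": 0, "ry": 0, "rz": 0}, {"dx": 0.0006, "dy": 0.002, "dz": -0.001, "rx": 0, "ry": 0, "rz": 0}, {"dx": 0.001, "dy": 0.003, "dz": -0.0015, "rx": 0, "ry": 0, "rz": 0}, {"dx": 0.001, "dy": 0.004, "dz": -0.002, "rx": 0, "ry": 0, "rz": 0}, {"dx": 0.001, "dy": 0.005, "dz": -0.0025, "rx": 0, "ry": 0, "rz": 0}]'

```text
time: 15.55
position: [0.5698, -0.1721, 0.2952]
tool_rot: [0.592, 0.806, -0.002, -0.004]
ft_force: [-0.2, -0.3, -0.7]
grip_width: 0.0136
```

```bash
python3 -c "
from h import *
lift([1.16,1.18])"
```

```text
t 15.55 ang 1.151 r 0.2044 y -0.0601 w 0.0136 Ftan -0.53 Frad -0.55 Fy -0.19
rot fix [-0.46 -0.22 -0.15]
1.16 [ 0.   1.7 -0.8]
1.18 [ 0.   5.4 -2.4]
```

>>> step_arm --targets '[{"dx": 0, "dy": 0.001, "dz": -0.0005, "rx": 0, "ry": 0, "rz": 0}, {"dx": 0, "dy": 0.002, "dz": -0.001, "rx": 0, "ry": 0, "rz": 0}, {"dx": 0, "dy": 0.003, "dz": -0.0014, "rx": 0, "ry": 0, "rz": 0}, {"dx": 0, "dy": 0.004, "dz": -0.0018, "rx": 0, "ry": 0, "rz": 0}, {"dx": 0, "dy": 0.005, "dz": -0.0022, "rx": 0, "ry": 0, "rz": 0}]'

```text
time: 16.18
position: [0.5745, -0.1706, 0.2975]
tool_rot: [0.592, 0.806, -0.002, -0.004]
ft_force: [-2.0, 0.7, 0.1]
grip_width: 0.0128
```

```bash
python3 -c "
from h import *
lift([1.19,1.20])"
```

```text
t 16.18 ang 1.1779 r 0.2046 y -0.0601 w 0.0128 Ftan -1.5 Frad 0.77 Fy 1.26
rot fix [-0.47 -0.21 -0.14]
1.19 [ 0.   2.3 -1. ]
1.2 [ 0.   4.2 -1.7]
```

```bash
cat > avg.py <<'E'
from h import *
from rig import viewer
import sys
for i in range(3):
    c=viewer.camera("side"); lift([])
cv2.imwrite(f"pics/side{sys.argv[1]}.png",cv2.resize(c["img"][150:280,240:380],(646,600),interpolation=cv2.INTER_CUBIC))
E
python3 avg.py 6
```

```text
t 16.23 ang 1.179 r 0.2045 y -0.0601 w 0.0136 Ftan -0.29 Frad 0.88 Fy 0.54
rot fix [-0.44 -0.21 -0.14]
t 16.27 ang 1.1791 r 0.2046 y -0.0601 w 0.0129 Ftan -0.06 Frad 0.66 Fy 1.42
rot fix [-0.43 -0.2  -0.14]
t 16.32 ang 1.1789 r 0.2045 y -0.0601 w 0.0129 Ftan 0.06 Frad -0.17 Fy 0.84
rot fix [-0.43 -0.21 -0.14]
```

View pics/side6.png

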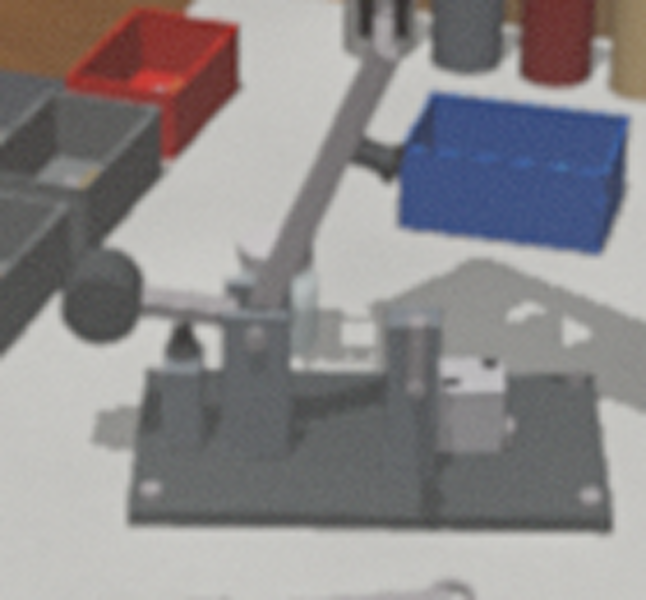

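>>> step_arm --targets '[{"dx": 0, "dy": 0.001, "dz": -0.0004, "rx": 0, "ry": 0, "rz": 0}, {"dx": 0, "dy": 0.002, "dz": -0.0008, "rx": 0, "ry": 0, "rz": 0}, {"dx": 0, "dy": 0.0035, "dz": -0.0014, "rx": 0, "ry": 0, "rz": 0}, {"dx": 0, "dy": 0.005, "dz": -0.002, "rx": 0, "ry": 0, "rz": 0}, {"dx": 0, "dy": 0.005, "dz": -0.002, "rx": 0, "ry": 0, "rz": 0}]'

```text
time: 16.95
position: [0.5797, -0.169, 0.2998]
tool_rot: [0.592, 0.806, -0.002, -0.004]
ft_force: [-1.8, 0.9, 1.8]
grip_width: 0.0135
```

```bash
python3 avg.py 7; python3 -c "
from h import *
lift([1.21,1.23])"
```

```text
t 17.0 ang 1.2062 r 0.2047 y -0.0601 w 0.0129 Ftan 0.5 Frad 1.5 Fy 1.2
rot fix [-0.41 -0.2  -0.14]
t 17.05 ang 1.2059 r 0.2047 y -0.0601 w 0.0131 Ftan -0.84 Frad 1.97 Fy 1.72
rot fix [-0.42 -0.2  -0.14]
t 17.1 ang 1.2058 r 0.2047 y -0.0601 w 0.013 Ftan -0.86 Frad 2.06 Fy 2.14
rot fix [-0.42 -0.2  -0.14]
t 17.1 ang 1.2058 r 0.2047 y -0.0601 w 0.013 Ftan -0.86 Frad 2.06 Fy 2.14
rot fix [-0.42 -0.2  -0.14]
1.21 [ 0.   0.8 -0.3]
1.23 [ 0.   4.6 -1.7]
```

>>> step_arm --targets '[{"dx": 0.0002, "dy": 0.001, "dz": -0.0005, "rx": 0, "ry": 0, "rz": 0}, {"dx": 0.0004, "dy": 0.002, "dz": -0.0009, "rx": 0, "ry": 0, "rz": 0}, {"dx": 0.0004, "dy": 0.0035, "dz": -0.0015, "rx": 0, "ry": 0, "rz": 0}, {"dx": 0.0004, "dy": 0.0045, "dz": -0.0019, "rx": 0, "ry": 0, "rz": 0}, {"dx": 0.0004, "dy": 0.0045, "dz": -0.0019, "rx": 0, "ry": 0, "rz": 0}]'

```text
time: 17.73
position: [0.5841, -0.1675, 0.3016]
tool_rot: [0.592, 0.806, -0.002, -0.003]
ft_force: [0.4, -0.2, -0.7]
grip_width: 0.0137
```

```bash
python3 avg.py 8; python3 -c "
from h import *
lift([1.25])"
```

```text
t 17.77 ang 1.2307 r 0.2048 y -0.0601 w 0.0133 Ftan -0.17 Frad 0.48 Fy -0.82
rot fix [-0.39 -0.16 -0.14]
t 17.82 ang 1.2303 r 0.2048 y -0.06 w 0.0134 Ftan 0.48 Frad -0.19 Fy -1.18
rot fix [-0.4  -0.16 -0.14]
t 17.88 ang 1.2302 r 0.2048 y -0.06 w 0.013 Ftan 0.45 Frad -0.18 Fy -0.5
rot fix [-0.4  -0.16 -0.14]
t 17.88 ang 1.2302 r 0.2048 y -0.06 w 0.013 Ftan 0.45 Frad -0.18 Fy -0.5
rot fix [-0.4  -0.16 -0.14]
1.25 [ 0.   3.8 -1.3]
```

View pics/side8.png

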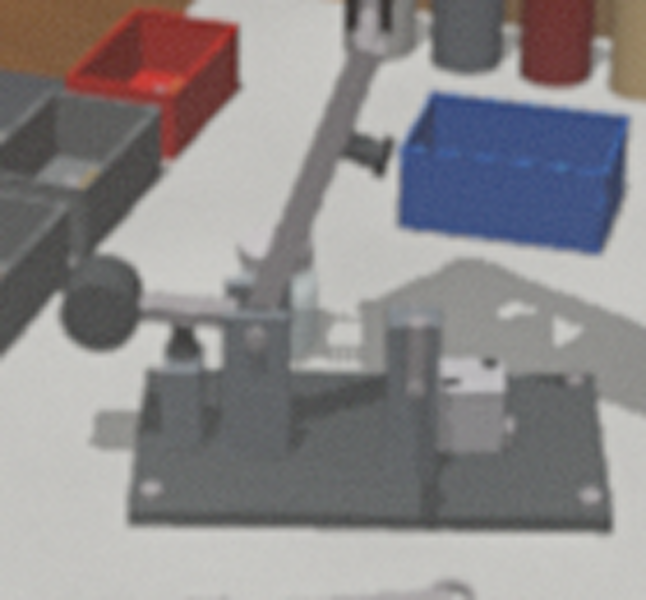

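>>> step_arm --targets '[{"dx": 0, "dy": 0.001, "dz": -0.0004, "rx": 0, "ry": 0, "rz": 0}, {"dx": 0, "dy": 0.002, "dz": -0.0008, "rx": 0, "ry": 0, "rz": 0}, {"dx": 0, "dy": 0.003, "dz": -0.0011, "rx": 0, "ry": 0, "rz": 0}, {"dx": 0, "dy": 0.003, "dz": -0.0011, "rx": 0, "ry": 0, "rz": 0}, {"dx": 0, "dy": 0.003, "dz": -0.0011, "rx": 0, "ry": 0, "rz": 0}]'

```text
time: 18.5
position: [0.5869, -0.1666, 0.3027]
tool_rot: [0.592, 0.806, -0.002, -0.003]
ft_force: [-0.2, -0.4, 1.2]
grip_width: 0.0133
```

```bash
python3 avg.py 9|grep Ftan; python3 -c "
from h import *
lift([1.27])"
```

```text
t 18.55 ang 1.246 r 0.2049 y -0.06 w 0.0132 Ftan -0.1 Frad 0.07 Fy 0.17
t 18.6 ang 1.2459 r 0.2049 y -0.06 w 0.0131 Ftan -0.04 Frad 0.56 Fy -0.65
t 18.65 ang 1.2459 r 0.2049 y -0.06 w 0.013 Ftan 0.37 Frad -0.11 Fy -0.67
t 18.65 ang 1.2459 r 0.2049 y -0.06 w 0.013 Ftan 0.37 Frad -0.11 Fy -0.67
rot fix [-0.39 -0.16 -0.14]
1.27 [ 0.   4.7 -1.5]
```

>>> step_arm --targets '[{"dx": 0, "dy": 0.001, "dz": -0.0004, "rx": 0, "ry": 0, "rz": 0}, {"dx": 0, "dy": 0.002, "dz": -0.0007, "rx": 0, "ry": 0, "rz": 0}, {"dx": 0, "dy": 0.003, "dz": -0.001, "rx": 0, "ry": 0, "rz": 0}, {"dx": 0, "dy": 0.003, "dz": -0.001, "rx": 0, "ry": 0, "rz": 0}, {"dx": 0, "dy": 0.003, "dz": -0.001, "rx": 0, "ry": 0, "rz": 0}]'

```text
time: 19.27
position: [0.5899, -0.1657, 0.3037]
tool_rot: [0.592, 0.806, -0.002, -0.003]
ft_force: [-0.1, -0.0, 1.2]
grip_width: 0.013
```

```bash
python3 avg.py 10|grep Ftan; python3 -c "
from h import *
lift([1.29])"
```

```text
t 19.32 ang 1.2618 r 0.2049 y -0.06 w 0.013 Ftan 1.15 Frad 0.98 Fy 0.38
t 19.38 ang 1.2616 r 0.2049 y -0.0601 w 0.0134 Ftan 0.03 Frad -0.05 Fy -0.2
t 19.43 ang 1.2616 r 0.2049 y -0.0601 w 0.0131 Ftan 0.21 Frad 0.19 Fy 0.03
t 19.43 ang 1.2616 r 0.2049 y -0.0601 w 0.0131 Ftan 0.21 Frad 0.19 Fy 0.03
rot fix [-0.38 -0.16 -0.14]
1.29 [ 0.   5.6 -1.7]
```

View pics/side10.png

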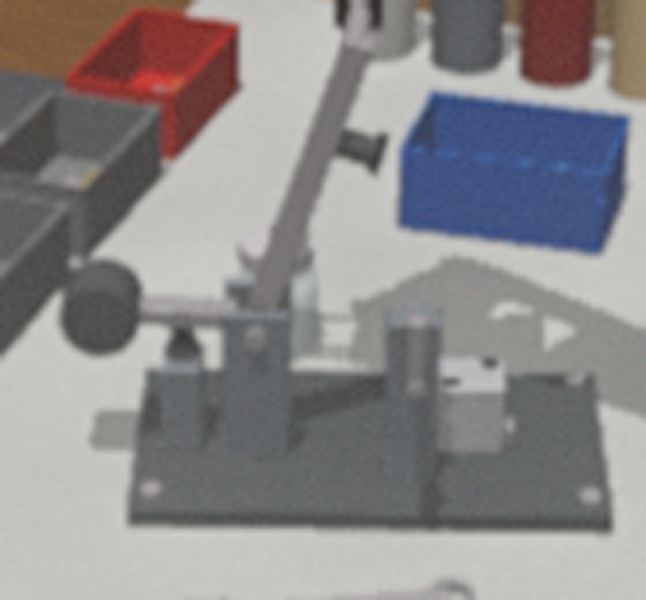

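Small remaining gap; continue at 3 mm.

>>> step_arm --targets '[{"dx": 0, "dy": 0.001, "dz": -0.0003, "rx": 0, "ry": 0, "rz": 0}, {"dx": 0, "dy": 0.002, "dz": -0.0007, "rx": 0, "ry": 0, "rz": 0}, {"dx": 0, "dy": 0.003, "dz": -0.001, "rx": 0, "ry": 0, "rz": 0}, {"dx": 0, "dy": 0.003, "dz": -0.001, "rx": 0, "ry": 0, "rz": 0}, {"dx": 0, "dy": 0.003, "dz": -0.001, "rx": 0, "ry": 0, "rz": 0}]'

```text
time: 20.05
position: [0.5927, -0.1648, 0.3046]
tool_rot: [0.592, 0.806, -0.002, -0.003]
ft_force: [1.0, -0.1, -0.3]
grip_width: 0.013
```

```bash
python3 avg.py 11|grep Ftan; python3 -c "
from h import *
lift([1.30])"
```

```text
t 20.1 ang 1.2771 r 0.2048 y -0.06 w 0.013 Ftan 0.76 Frad -0.21 Fy -0.96
t 20.15 ang 1.2769 r 0.2048 y -0.06 w 0.0133 Ftan -0.34 Frad -0.63 Fy -0.08
t 20.2 ang 1.2769 r 0.2048 y -0.06 w 0.0133 Ftan 0.22 Frad -0.6 Fy -0.38
t 20.2 ang 1.2769 r 0.2048 y -0.06 w 0.0133 Ftan 0.22 Frad -0.6 Fy -0.38
rot fix [-0.38 -0.17 -0.14]
1.3 [ 0.   4.5 -1.3]
```

>>> step_arm --targets '[{"dx": 0, "dy": 0.001, "dz": -0.0003, "rx": 0, "ry": 0, "rz": 0}, {"dx": 0, "dy": 0.002, "dz": -0.0006, "rx": 0, "ry": 0, "rz": 0}, {"dx": 0, "dy": 0.003, "dz": -0.0009, "rx": 0, "ry": 0, "rz": 0}, {"dx": 0, "dy": 0.003, "dz": -0.0009, "rx": 0, "ry": 0, "rz": 0}, {"dx": 0, "dy": 0.003, "dz": -0.0009, "rx": 0, "ry": 0, "rz": 0}]'

```text
time: 20.82
position: [0.5957, -0.1639, 0.3055]
tool_rot: [0.592, 0.806, -0.002, -0.003]
ft_force: [-0.4, -0.2, -0.4]
grip_width: 0.0129
```

```bash
python3 avg.py 12|grep Ftan; python3 -c "
from h import *
lift([1.32])"
```

```text
t 20.88 ang 1.2926 r 0.2048 y -0.06 w 0.0131 Ftan 0.87 Frad 0.1 Fy 0.24
t 20.93 ang 1.2925 r 0.2048 y -0.0601 w 0.0132 Ftan 0.74 Frad -0.43 Fy -0.29
t 20.98 ang 1.2923 r 0.2048 y -0.0601 w 0.013 Ftan -0.97 Frad -0.36 Fy -0.07
t 20.98 ang 1.2923 r 0.2048 y -0.0601 w 0.013 Ftan -0.97 Frad -0.36 Fy -0.07
rot fix [-0.38 -0.16 -0.14]
1.32 [ 0.   5.5 -1.5]
```

View pics/side12.png

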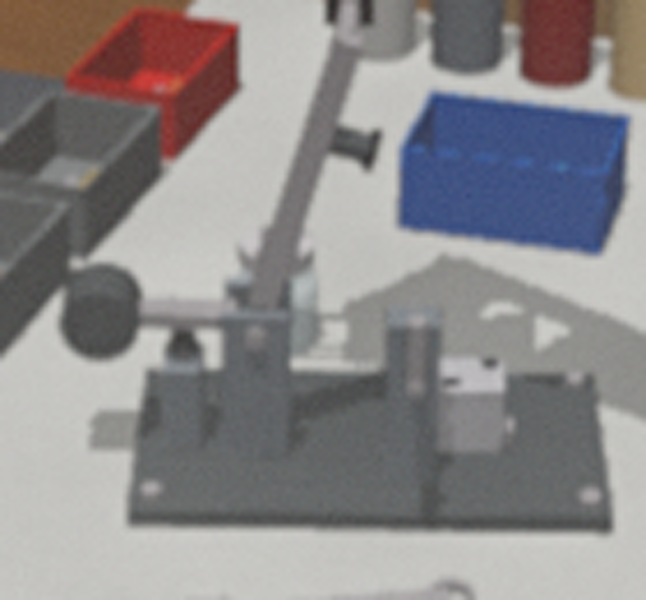

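>>> step_arm --targets '[{"dx": 0, "dy": 0.001, "dz": -0.0003, "rx": 0, "ry": 0, "rz": 0}, {"dx": 0, "dy": 0.002, "dz": -0.0006, "rx": 0, "ry": 0, "rz": 0}, {"dx": 0, "dy": 0.003, "dz": -0.0008, "rx": 0, "ry": 0, "rz": 0}, {"dx": 0, "dy": 0.003, "dz": -0.0008, "rx": 0, "ry": 0, "rz": 0}, {"dx": 0, "dy": 0.003, "dz": -0.0008, "rx": 0, "ry": 0, "rz": 0}]'

```text
time: 21.6
position: [0.5986, -0.163, 0.3063]
tool_rot: [0.592, 0.806, -0.002, -0.003]
ft_force: [-0.3, 0.2, -0.3]
grip_width: 0.0131
```

```bash
sed -i 's/range(3)/range(5)/' avg.py; python3 avg.py 13|grep Ftan; python3 -c "
from h import *
lift([1.33])"
```

```text
t 21.65 ang 1.3085 r 0.2048 y -0.0601 w 0.0131 Ftan 0.31 Frad 0.77 Fy 0.87
t 21.7 ang 1.3084 r 0.2049 y -0.06 w 0.0132 Ftan 1.55 Frad 0.92 Fy 0.26
t 21.75 ang 1.3081 r 0.2048 y -0.0601 w 0.0131 Ftan 1.26 Frad 0.45 Fy -0.09
t 21.8 ang 1.3079 r 0.2048 y -0.06 w 0.0132 Ftan -0.07 Frad 0.99 Fy 0.35
t 21.85 ang 1.3077 r 0.2048 y -0.0601 w 0.013 Ftan 0.65 Frad 1.6 Fy -0.7
t 21.85 ang 1.3077 r 0.2048 y -0.0601 w 0.013 Ftan 0.65 Frad 1.6 Fy -0.7
rot fix [-0.37 -0.16 -0.15]
1.33 [ 0.   4.4 -1.2]
```

Mean about +0.7 N, arm still pulling, no stop yet.

>>> step_arm --targets '[{"dx": 0, "dy": 0.001, "dz": -0.0003, "rx": 0, "ry": 0, "rz": 0}, {"dx": 0, "dy": 0.002, "dz": -0.0006, "rx": 0, "ry": 0, "rz": 0}, {"dx": 0, "dy": 0.003, "dz": -0.0008, "rx": 0, "ry": 0, "rz": 0}, {"dx": 0, "dy": 0.003, "dz": -0.0008, "rx": 0, "ry": 0, "rz": 0}, {"dx": 0, "dy": 0.003, "dz": -0.0008, "rx": 0, "ry": 0, "rz": 0}]'

```text
time: 22.48
position: [0.6014, -0.1621, 0.3071]
tool_rot: [0.592, 0.806, -0.002, -0.003]
ft_force: [0.3, -0.7, 0.2]
grip_width: 0.0132
```

```bash
python3 avg.py 14|grep Ftan; python3 -c "
from h import *
lift([1.34])"
```

```text
t 22.52 ang 1.3232 r 0.2048 y -0.0601 w 0.0131 Ftan 0.83 Frad -0.05 Fy -0.02
t 22.57 ang 1.3231 r 0.2048 y -0.06 w 0.0134 Ftan 0.32 Frad 0.15 Fy 0.18
t 22.62 ang 1.3231 r 0.2048 y -0.06 w 0.0132 Ftan -0.16 Frad -0.51 Fy -0.24
t 22.68 ang 1.3229 r 0.2048 y -0.06 w 0.0132 Ftan 0.71 Frad -0.25 Fy 0.65
t 22.73 ang 1.323 r 0.2048 y -0.0601 w 0.0131 Ftan 0.36 Frad 0.35 Fy -0.32
t 22.73 ang 1.323 r 0.2048 y -0.0601 w 0.0131 Ftan 0.36 Frad 0.35 Fy -0.32
rot fix [-0.36 -0.16 -0.14]
1.34 [ 0.   3.4 -0.8]
```

View pics/side14.png

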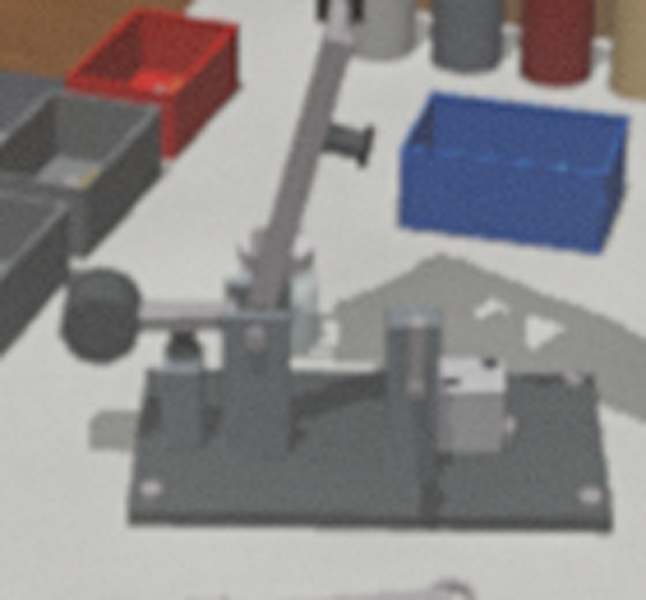

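>>> step_arm --targets '[{"dx": 0, "dy": 0.001, "dz": -0.0003, "rx": 0, "ry": 0, "rz": 0}, {"dx": 0, "dy": 0.002, "dz": -0.0005, "rx": 0, "ry": 0, "rz": 0}, {"dx": 0, "dy": 0.003, "dz": -0.0007, "rx": 0, "ry": 0, "rz": 0}, {"dx": 0, "dy": 0.003, "dz": -0.0007, "rx": 0, "ry": 0, "rz": 0}, {"dx": 0, "dy": 0.003, "dz": -0.0007, "rx": 0, "ry": 0, "rz": 0}]'

```text
time: 23.35
position: [0.6044, -0.1611, 0.3077]
tool_rot: [0.592, 0.806, -0.002, -0.003]
ft_force: [0.1, 0.7, -0.7]
grip_width: 0.013
```

```bash
python3 avg.py 15|grep Ftan; python3 -c "
from h import *
lift([1.35])"
```

```text
t 23.4 ang 1.3387 r 0.2047 y -0.06 w 0.0133 Ftan 1.14 Frad -0.54 Fy 0.17
t 23.45 ang 1.3384 r 0.2047 y -0.06 w 0.013 Ftan 1.09 Frad -0.35 Fy 0.1
t 23.5 ang 1.3383 r 0.2047 y -0.06 w 0.013 Ftan 0.61 Frad -0.84 Fy 0.82
t 23.55 ang 1.3382 r 0.2046 y -0.06 w 0.0133 Ftan 1.16 Frad -1.17 Fy 0.47
t 23.6 ang 1.3381 r 0.2047 y -0.0601 w 0.0131 Ftan 1.6 Frad -1.92 Fy -0.28
t 23.6 ang 1.3381 r 0.2047 y -0.0601 w 0.0131 Ftan 1.6 Frad -1.92 Fy -0.28
rot fix [-0.36 -0.17 -0.15]
1.35 [ 0.   2.4 -0.6]
```

Pulling +1.1 N, so no contact yet.

>>> step_arm --targets '[{"dx": 0, "dy": 0.001, "dz": 0, "rx": 0, "ry": 0, "rz": 0}, {"dx": 0, "dy": 0.002, "dz": -0.0002, "rx": 0, "ry": 0, "rz": 0}, {"dx": 0, "dy": 0.003, "dz": -0.0004, "rx": 0, "ry": 0, "rz": 0}, {"dx": 0, "dy": 0.003, "dz": -0.0004, "rx": 0, "ry": 0, "rz": 0}, {"dx": 0, "dy": 0.003, "dz": -0.0004, "rx": 0, "ry": 0, "rz": 0}]'

```text
time: 24.22
position: [0.6072, -0.1602, 0.3083]
tool_rot: [0.592, 0.806, -0.002, -0.003]
ft_force: [-0.2, 0.9, 1.8]
grip_width: 0.0132
```

```bash
python3 avg.py 16|grep Ftan; python3 -c "
from h import *
lift([1.37])"
```

```text
t 24.27 ang 1.3535 r 0.2046 y -0.06 w 0.0131 Ftan -0.3 Frad 3.3 Fy 0.6
t 24.32 ang 1.3532 r 0.2046 y -0.06 w 0.0134 Ftan -0.18 Frad 2.09 Fy 1.26
t 24.38 ang 1.3532 r 0.2046 y -0.06 w 0.0133 Ftan 0.8 Frad 2.78 Fy 1.46
t 24.43 ang 1.3532 r 0.2046 y -0.06 w 0.0132 Ftan 0.46 Frad 2.16 Fy 0.58
t 24.48 ang 1.3532 r 0.2046 y -0.06 w 0.0135 Ftan 1.08 Frad 3.66 Fy 1.33
t 24.48 ang 1.3532 r 0.2046 y -0.06 w 0.0135 Ftan 1.08 Frad 3.66 Fy 1.33
rot fix [-0.35 -0.16 -0.14]
1.37 [ 0.   3.4 -0.7]
```

View pics/side16.png

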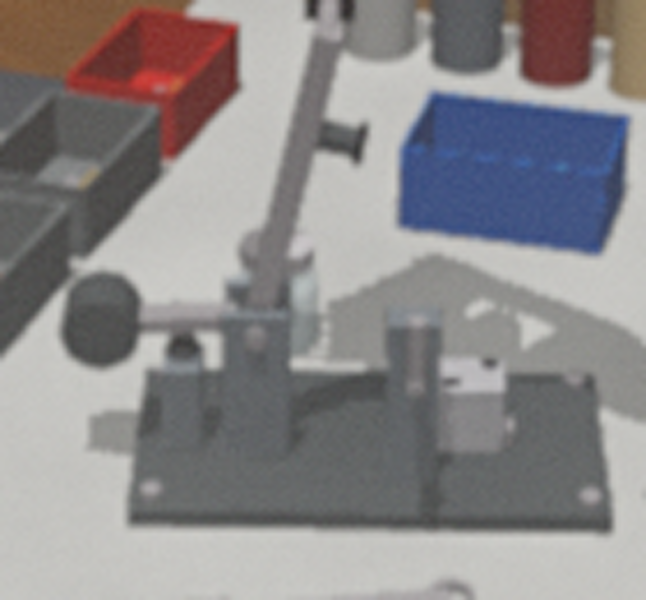

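>>> step_arm --targets '[{"dx": 0.0002, "dy": 0.001, "dz": -0.0004, "rx": 0, "ry": 0, "rz": 0}, {"dx": 0.0002, "dy": 0.002, "dz": -0.0007, "rx": 0, "ry": 0, "rz": 0}, {"dx": 0.0002, "dy": 0.003, "dz": -0.0009, "rx": 0, "ry": 0, "rz": 0}, {"dx": 0.0002, "dy": 0.003, "dz": -0.0009, "rx": 0, "ry": 0, "rz": 0}, {"dx": 0.0002, "dy": 0.003, "dz": -0.0009, "rx": 0, "ry": 0, "rz": 0}]'

```text
time: 25.1
position: [0.6101, -0.1592, 0.3088]
tool_rot: [0.592, 0.806, -0.002, -0.003]
ft_force: [1.6, -0.6, -1.3]
grip_width: 0.013
```

```bash
python3 avg.py 17|grep Ftan; python3 -c "
from h import *
lift([1.39])"
```

```text
t 25.15 ang 1.3687 r 0.2045 y -0.0599 w 0.0131 Ftan -0.44 Frad -1.32 Fy -0.86
t 25.2 ang 1.3685 r 0.2045 y -0.06 w 0.0132 Ftan 0.49 Frad -2.71 Fy -0.95
t 25.25 ang 1.3683 r 0.2045 y -0.06 w 0.0133 Ftan 0.86 Frad -2.14 Fy -1.18
t 25.3 ang 1.3683 r 0.2045 y -0.06 w 0.0133 Ftan 0.56 Frad -3.67 Fy -0.26
t 25.35 ang 1.3682 r 0.2045 y -0.06 w 0.0133 Ftan 1.94 Frad -2.91 Fy -1.72
t 25.35 ang 1.3682 r 0.2045 y -0.06 w 0.0133 Ftan 1.94 Frad -2.91 Fy -1.72
rot fix [-0.35 -0.16 -0.15]
1.39 [ 0.   4.4 -0.9]
```

>>> step_arm --targets '[{"dx": -0.0001, "dy": 0.001, "dz": 0.0001, "rx": 0, "ry": 0, "rz": 0}, {"dx": -0.0001, "dy": 0.002, "dz": -0.0001, "rx": 0, "ry": 0, "rz": 0}, {"dx": -0.0001, "dy": 0.003, "dz": -0.0003, "rx": 0, "ry": 0, "rz": 0}, {"dx": -0.0001, "dy": 0.003, "dz": -0.0003, "rx": 0, "ry": 0, "rz": 0}, {"dx": -0.0001, "dy": 0.003, "dz": -0.0003, "rx": 0, "ry": 0, "rz": 0}]'

```text
time: 25.98
position: [0.6129, -0.1584, 0.3093]
tool_rot: [0.592, 0.806, -0.002, -0.003]
ft_force: [0.6, 1.2, 0.8]
grip_width: 0.0131
```

```bash
python3 avg.py 18|grep Ftan; python3 -c "
from h import *
lift([1.40])"
```

```text
t 26.02 ang 1.3831 r 0.2044 y -0.06 w 0.013 Ftan 0.57 Frad 0.94 Fy 0.48
t 26.07 ang 1.383 r 0.2044 y -0.0599 w 0.0134 Ftan 0.15 Frad 0.98 Fy -0.4
t 26.12 ang 1.383 r 0.2044 y -0.06 w 0.0131 Ftan 0.08 Frad 1.62 Fy -0.23
t 26.18 ang 1.3829 r 0.2044 y -0.06 w 0.013 Ftan 0.8 Frad 2.56 Fy -0.03
t 26.23 ang 1.383 r 0.2044 y -0.06 w 0.0131 Ftan 1.05 Frad 1.53 Fy 0.61
t 26.23 ang 1.383 r 0.2044 y -0.06 w 0.0131 Ftan 1.05 Frad 1.53 Fy 0.61
rot fix [-0.34 -0.16 -0.15]
1.4 [ 0.   3.4 -0.6]
```

View pics/side18.png

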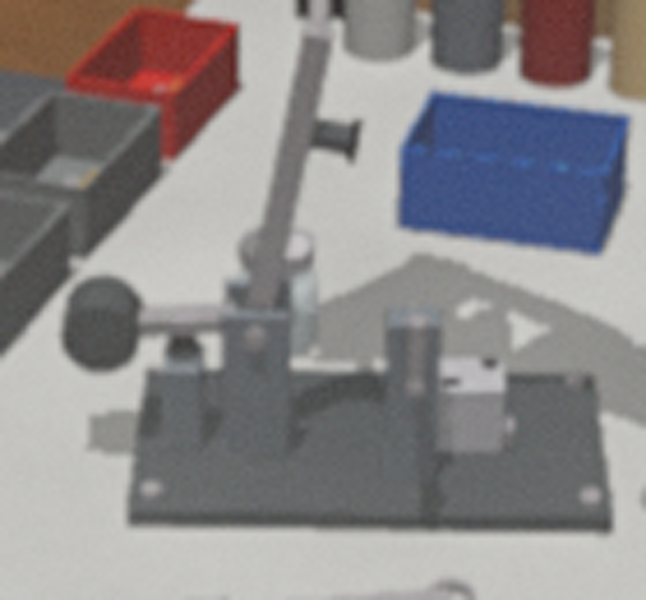

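>>> step_arm --targets '[{"dx": 0, "dy": 0.001, "dz": -0.0003, "rx": 0, "ry": 0, "rz": 0}, {"dx": 0, "dy": 0.002, "dz": -0.0004, "rx": 0, "ry": 0, "rz": 0}, {"dx": 0, "dy": 0.003, "dz": -0.0006, "rx": 0, "ry": 0, "rz": 0}, {"dx": 0, "dy": 0.003, "dz": -0.0006, "rx": 0, "ry": 0, "rz": 0}, {"dx": 0, "dy": 0.003, "dz": -0.0006, "rx": 0, "ry": 0, "rz": 0}]'

```text
time: 26.85
position: [0.6153, -0.1576, 0.3098]
tool_rot: [0.592, 0.806, -0.002, -0.003]
ft_force: [-2.4, -0.8, 2.7]
grip_width: 0.0132
```

```bash
python3 avg.py 19|grep Ftan; python3 -c "
from h import *
lift([1.42])"
```

```text
t 26.9 ang 1.396 r 0.2044 y -0.06 w 0.0131 Ftan -2.1 Frad 2.65 Fy 0.27
t 26.95 ang 1.3965 r 0.2045 y -0.06 w 0.0132 Ftan -1.94 Frad 3.59 Fy 0.62
t 27.0 ang 1.3971 r 0.2045 y -0.06 w 0.0134 Ftan -2.03 Frad 2.59 Fy -0.8
t 27.05 ang 1.3973 r 0.2045 y -0.06 w 0.013 Ftan -3.08 Frad 2.65 Fy 0.49
t 27.1 ang 1.3975 r 0.2045 y -0.06 w 0.0135 Ftan -2.34 Frad 3.25 Fy 0.19
t 27.1 ang 1.3975 r 0.2045 y -0.06 w 0.0135 Ftan -2.34 Frad 3.25 Fy 0.19
rot fix [-0.35 -0.17 -0.15]
1.42 [ 0.   4.5 -0.8]
```

>>> step_arm --targets '[{"dx": 0, "dy": -0.0006, "dz": -0.0002, "rx": 0, "ry": 0, "rz": 0}, {"dx": 0, "dy": -0.0013, "dz": -0.0002, "rx": 0, "ry": 0, "rz": 0}, {"dx": 0, "dy": -0.0013, "dz": -0.0002, "rx": 0, "ry": 0, "rz": 0}, {"dx": 0, "dy": -0.0013, "dz": -0.0002, "rx": 0, "ry": 0, "rz": 0}, {"dx": 0, "dy": -0.0013, "dz": -0.0002, "rx": 0, "ry": 0, "rz": 0}]'

```text
time: 27.72
position: [0.6145, -0.1579, 0.3098]
tool_rot: [0.592, 0.806, -0.002, -0.003]
ft_force: [0.5, -0.5, -2.4]
grip_width: 0.0129
```

```bash
python3 avg.py 20|grep Ftan
```

```text
t 27.77 ang 1.3916 r 0.2046 y -0.06 w 0.0129 Ftan -1.09 Frad -2.59 Fy -0.46
t 27.82 ang 1.3915 r 0.2046 y -0.06 w 0.0135 Ftan -0.77 Frad -2.94 Fy -0.66
t 27.88 ang 1.3915 r 0.2046 y -0.06 w 0.0131 Ftan -0.99 Frad -2.35 Fy -1.52
t 27.93 ang 1.3912 r 0.2045 y -0.06 w 0.0136 Ftan -0.78 Frad -2.55 Fy -0.85
t 27.98 ang 1.3913 r 0.2045 y -0.06 w 0.0129 Ftan -0.78 Frad -2.99 Fy -0.53
```

View pics/side20.png

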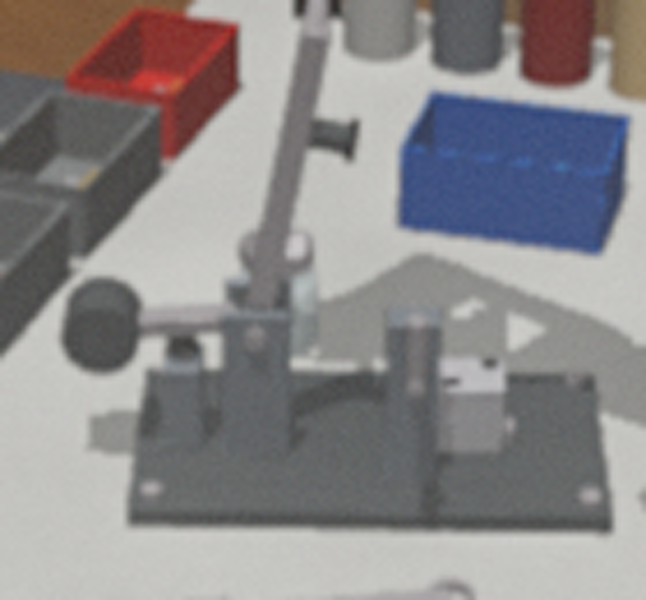

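>>> step_arm --targets '[{"dx": 0, "dy": -0.0005, "dz": 0.0002, "rx": 0, "ry": 0, "rz": 0}, {"dx": 0, "dy": -0.0005, "dz": 0.0002, "rx": 0, "ry": 0, "rz": 0}, {"dx": 0, "dy": -0.0005, "dz": 0.0002, "rx": 0, "ry": 0, "rz": 0}, {"dx": 0, "dy": -0.0005, "dz": 0.0002, "rx": 0, "ry": 0, "rz": 0}, {"dx": 0, "dy": -0.0005, "dz": 0.0002, "rx": 0, "ry": 0, "rz": 0}]'

```text
time: 28.6
position: [0.614, -0.158, 0.3097]
tool_rot: [0.592, 0.806, -0.002, -0.003]
ft_force: [0.7, 0.1, -2.8]
grip_width: 0.0132
```

```bash
python3 avg.py 21|grep Ftan
```

```text
t 28.65 ang 1.3891 r 0.2045 y -0.06 w 0.013 Ftan -0.15 Frad -1.36 Fy -0.27
t 28.7 ang 1.389 r 0.2045 y -0.06 w 0.0133 Ftan 0.91 Frad -2.57 Fy 0.13
t 28.75 ang 1.389 r 0.2045 y -0.06 w 0.0129 Ftan -0.88 Frad -1.63 Fy -0.62
t 28.8 ang 1.3889 r 0.2045 y -0.06 w 0.0129 Ftan 0.22 Frad -2.16 Fy -0.26
t 28.85 ang 1.389 r 0.2046 y -0.06 w 0.013 Ftan -0.45 Frad -1.57 Fy -0.02
```

Tangential force ≈ 0: the arm's own weight is carried by the stop. Release.

>>> step_arm --targets '[{"dx": 0, "dy": 0, "dz": 0, "rx": 0, "ry": 0, "rz": 0}, {"dx": 0, "dy": 0, "dz": 0, "rx": 0, "ry": 0, "rz": 0}, {"dx": 0, "dy": 0, "dz": 0, "rx": 0, "ry": 0, "rz": 0}, {"dx": 0, "dy": 0, "dz": 0, "rx": 0, "ry": 0, "rz": 0}, {"dx": 0, "dy": 0, "dz": 0, "rx": 0, "ry": 0, "rz": 0}]' --gripper 0.45

```text
time: 29.48
position: [0.614, -0.158, 0.3097]
tool_rot: [0.592, 0.806, -0.002, -0.003]
ft_force: [-0.3, 0.2, -0.1]
grip_width: 0.0388
```

```bash
python3 avg.py 22|grep Ftan; python3 - <<'E'
from rig import viewer
import cv2
c=viewer.camera("wrist"); cv2.imwrite("pics/wrist22.png",c["img"])
E
```

```text
t 29.52 ang 1.389 r 0.2045 y -0.06 w 0.039 Ftan -0.73 Frad -0.0 Fy 0.49
t 29.57 ang 1.389 r 0.2046 y -0.06 w 0.0386 Ftan -0.62 Frad 0.19 Fy -0.08
t 29.62 ang 1.389 r 0.2045 y -0.06 w 0.039 Ftan 1.15 Frad 0.38 Fy 1.29
t 29.68 ang 1.389 r 0.2045 y -0.06 w 0.0395 Ftan 0.3 Frad -0.81 Fy -0.26
t 29.73 ang 1.389 r 0.2045 y -0.06 w 0.0389 Ftan 0.05 Frad -0.38 Fy -0.78
```

View pics/wrist22.png

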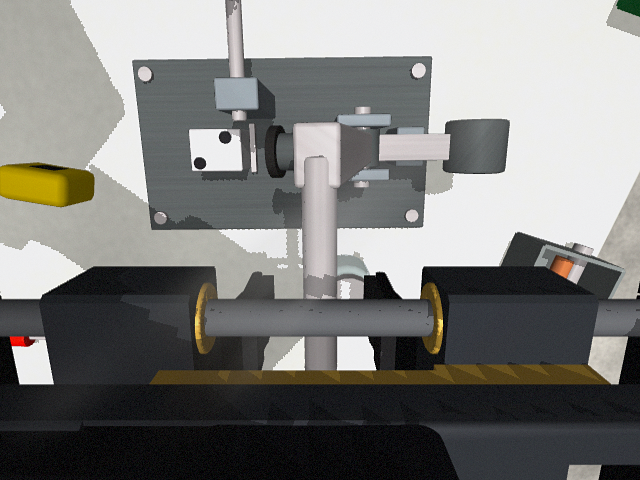

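View pics/side22.png

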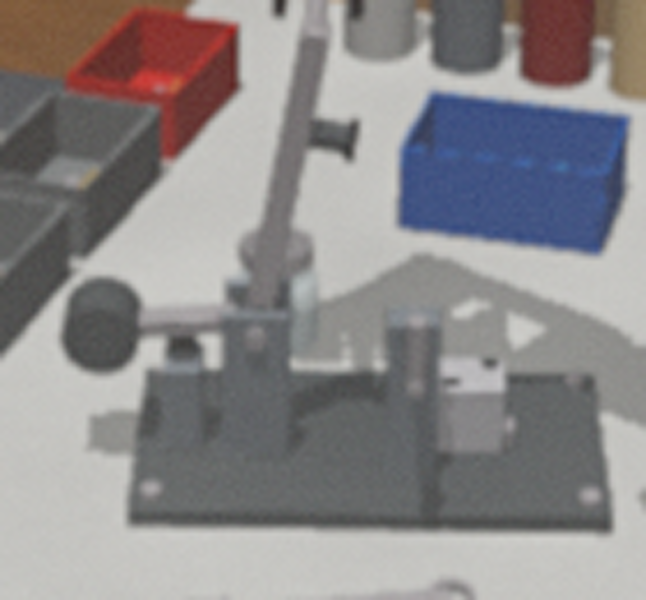

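The fingers are clear on both sides (bar at column 320, fingers at 265 and 375) and the arm stays against the stop. I'll retreat straight up.

>>> step_arm --targets '[{"dx": 0, "dy": 0, "dz": -0.015, "rx": 0, "ry": 0, "rz": 0}, {"dx": 0, "dy": 0, "dz": -0.035, "rx": 0, "ry": 0, "rz": 0}, {"dx": 0, "dy": 0, "dz": -0.06, "rx": 0, "ry": 0, "rz": 0}, {"dx": 0, "dy": 0, "dz": -0.08, "rx": 0, "ry": 0, "rz": 0}, {"dx": 0, "dy": 0, "dz": -0.09, "rx": 0, "ry": 0, "rz": 0}]'

```text
time: 30.4
position: [0.6151, -0.1583, 0.4022]
tool_rot: [0.592, 0.806, -0.001, -0.001]
ft_force: [-0.6, -0.2, -0.2]
grip_width: 0.0391
```

>>> step_arm --targets '[{"dx": 0, "dy": 0, "dz": 0, "rx": 0, "ry": 0, "rz": 0}, {"dx": 0, "dy": 0, "dz": 0, "rx": 0, "ry": 0, "rz": 0}, {"dx": 0, "dy": 0, "dz": 0, "rx": 0, "ry": 0, "rz": 0}, {"dx": 0, "dy": 0, "dz": 0, "rx": 0, "ry": 0, "rz": 0}, {"dx": 0, "dy": 0, "dz": 0, "rx": 0, "ry": 0, "rz": 0}]'

```text
time: 31.02
position: [0.6151, -0.1583, 0.4018]
tool_rot: [0.592, 0.806, -0.001, -0.002]
ft_force: [0.6, 0.1, -0.6]
grip_width: 0.0395
```

```bash
python3 avg.py 23|grep Ftan; python3 - <<'E'
from rig import viewer
import cv2
c=viewer.camera("scene"); cv2.imwrite("pics/scene23.png",c["img"])
E
```

```text
t 31.07 ang 1.4486 r 0.2956 y -0.0606 w 0.0392 Ftan 0.47 Frad -0.02 Fy -0.3
t 31.12 ang 1.4488 r 0.2957 y -0.0606 w 0.0393 Ftan 0.14 Frad 0.29 Fy -0.27
t 31.18 ang 1.4488 r 0.2958 y -0.0606 w 0.0391 Ftan 0.37 Frad 0.41 Fy -0.62
t 31.23 ang 1.4488 r 0.2958 y -0.0606 w 0.039 Ftan -0.16 Frad -0.29 Fy -0.2
t 31.27 ang 1.4489 r 0.2959 y -0.0606 w 0.0393 Ftan -0.32 Frad -0.73 Fy 0.36
```

View pics/scene23.png

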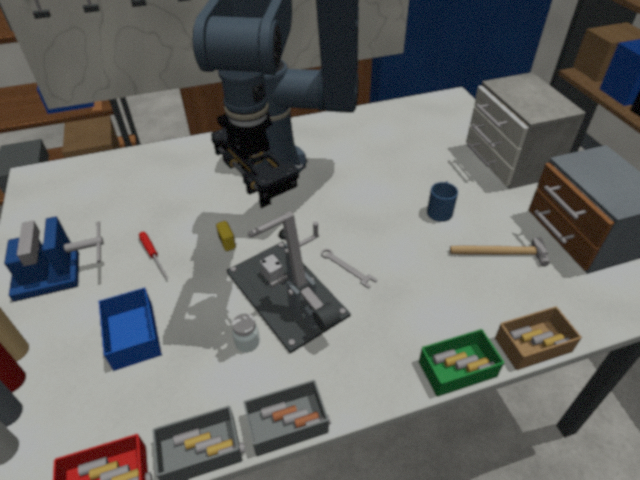

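View pics/side23.png

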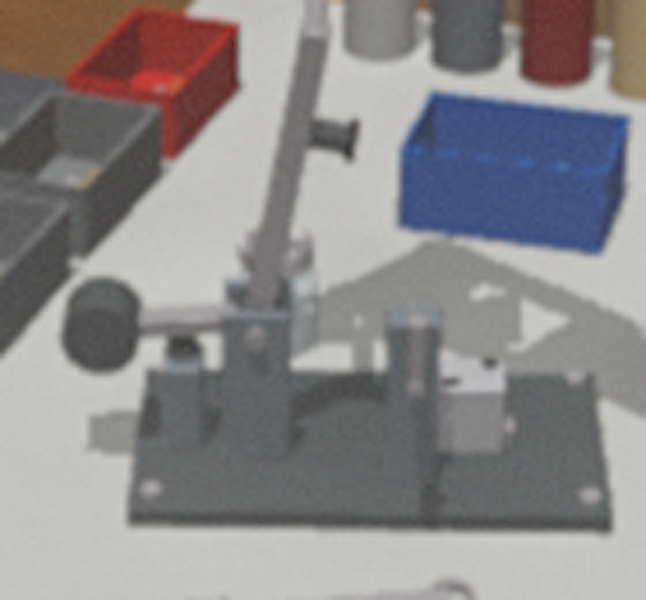

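The arm stands open on its stop with the robot clear. The bolt is still drawn, with its knob at (316,228), and everything else is in place.

```bash
python3 -c "
from rig import robot
print(robot.hand_in())"
```

```text
the job is handed in; nothing more can be done
None
```

The jig is open and the job is handed in at about 31 s of robot time, with the robot clear of everything.

- **Bolt:** I drew it about 37 mm until it met its end, where the force rose to about 13 N. The wrist image put the knob where a full 40 mm draw would leave it. It had started about 4 mm drawn.
- **Arm:** I lifted it by the cross handle over balance, gripped all the way. It met the stop at about 1.39 rad, with about 2.3 N of resistance at the handle. I backed off roughly 2 mm until the handle force was about zero, then let go.
- **Checks after release:** The arm did not visibly move in the side pictures, and the stalk rests on the stop screw. The block and the loose items in view look unmoved.
- **Disagreements:**
  - During the lift the handle's path came out a few mm wider than my model, and the bar ended up nearer the fingertips. I take this to be the bar rolling between the pads. Forces across the path stayed below about 7 N.
  - The force readings had about ±0.7 N of noise, so I judged the stop contact from several readings.

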